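Load the tiffin tray, carry it level to its cradle and lock it in

ROBOT

A 7-joint arm with a two-finger parallel gripper is mounted at the origin on the work surface. World frame = base frame: x ahead of the robot, y to its left, z up, the work surface at z = 0. Lengths are in m, angles in rad, forces in N, time in s.
With the tool pointing down it reaches from about 0.425 to 0.925 m from the base axis. Payload 6.8 kg.
Tool frame: the origin (TCP) lies on the centre line of the jaws, within the pads' length; the fingertips stand 17 mm ahead of it and the grasp point (between the pads) lies 2 mm behind it; z points along the fingers, x is the direction in which the jaws open and shut, and the axes are right-handed (so a half turn about z gives the same grasp; the last joint's range is limited). The gripper opens to 85 mm and grips with 20 to 120 N. Pads are 22 mm wide; open, the fingers measure 114 mm over their backs; the gripper's body (76 mm by 85 mm) begins 54 mm behind the grasp point. The pads swing forward as they close: fully open they stand 13 mm farther back than shut.
Start: joints at [-1.295, 0.477, 0.022, 1.555, -0.011, 1.109, -0.083], TCP at [0.253, 0.626, 0.248] pointing down, gripper open.
Joint ranges: [-2.96, 2.96], [-0.34, 2.1], [-1.41, 1.46], [0.24, 2.44], [-1.37, 4.51], [0.17, 1.92], [-2.96, 2.96]. Speed limits (rad/s): [2.39, 2.39, 3.14, 3.14, 3.14, 3.14, 3.14].

INTERFACE

Orientations are given as a unit quaternion [w, x, y, z].
In Python, from station import status, read_camera, camera_model, bot gives the robot as it stands.
- The arm moves only by the tool arm_command, never from a script. Its argument "series" is a list of rows, each a list of 3 entries, a list of its own where there are three numbers: the finger opening in mm, from 0 to 85.4, then the shift along the tool's x, y, z in mm, then the turn about the tool's z in rad. In form: [[gripper, [dx, dy, dz], roll], ...]. A call has 1 to 8 rows; each row is the pose to reach, as a shift and turn from the pose commanded when the call began, along the tool's axes at that moment; what a row does not reach only later rows make up. A row lasts 1/8 s, in which the tool goes at most 62.5 mm and 10.7 degrees, less where a joint would pass 70% of its speed; a pose out of reach is approached as far as the arm can. A call with a gripper value outside its range is refused whole. The fingers move at their own pace and stop on an object; "squeeze" is the grip in N (left out, the last holds). Time passes only in rows, so rows that repeat a pose let the fingers close. It gives the time, the measured TCP pose, the force and the opening at its end, in the units of the state.
- status.get_obs(): the state, without advancing time (a new reading comes with each control period).
- read_camera(name): name is "scene" or "side" or "wrist"; returns the picture (480x640x3 uint8, blue, green, red); there is no depth.
- camera_model(name): a dict with "fov_y" (degrees; the focal length in pixels is half the picture's height over the tangent of half this angle, whatever the lens; pixels are square), "cx", "cy" (the principal point, pixels), "R" (3x3) and "t" (3): a world point X has camera coordinates R X + t. Camera axes: x right, y down, z forward; pixel columns grow to the right and rows downward; lengths in m; the calibration is good to about 2 mm. The wrist camera is an equidistant fisheye: a pixel r from the principal point sees the ray r / f radians off the axis. A picture is of the moment at which its call begins: read the wrist's pose just before it. camera_model takes no time and is no camera call; for the wrist camera it gives the pose at the moment of the call.
- bot.hand_in(): hands the job in, once; it reports no verdict.
The state is a dict: "t": time; "q": joint angles; "joint_vel": joint speeds; "joint_torque": joint torques, N m; "eef_pos": TCP position; "tool_rot": TCP orientation; "contact_force": force on the tool from outside, world axes, zero at the start; "torque": the same for the moment, N m; "gripper_width": opening from 0.0 (shut) to 1.0 (fully open).
Only numpy, scipy, OpenCV 4.12 (cv2) and the standard library are available. Lean on these libraries where they do the work, as an engineer would, in place of code of your own. Each camera call takes 0.05 s, during which the arm holds its last target.

TASK

Stand every small lidded steel pot upright in a pocket of its own in the aluminium carry tray, on either side of the handle, while the tray is still where it stands, then carry the loaded tray level by its handle to the blue cradle and set it down fully inside the lip. The cradle's red cam lever starts locked: swing it fully open before the tray goes in, and swing it fully back to lock the tray once it is seated. Leave the tiffin carrier, jar, comb, gate remote, carabiner and mug where they are.

Things in the scene. Friction and masses are not known exactly. Their poses are not given: they have to be found in the camera images.
- tray: Loose aluminium tray, 196 mm (x) by 200 mm (y), under 0.5 kg empty. Origin: centre of its underside, z up. Walls 25 mm high, floor 4 mm thick. Six pockets 60 by 60 mm, centred at x = -64, 0, 64 mm and y = -66 and 66 mm; walls between them 4 mm thick, 22 to 25 mm high. The channel under the handle (y from -32 to 32 mm) is no pocket.
- tray_handle (a point): Middle of the tray's fixed wooden handle bar, 100 mm above the tray's underside; axes as the tray's. The bar runs along x over the channel: 150 mm long, 12 mm thick (y), 20 mm high (90 to 110 mm above the underside), on two posts at x = -60 and 60 mm.
- dock: Blue cradle fixed to the ledge. Origin: centre of its underside, x towards its lever, z up. Its floor, 10 mm above the ledge, takes the tray with 6 to 7 mm of play a side inside a lip whose top is 20 mm above the ledge. The tray sits with its handle along the cradle's x, either way round.
- tongue_end (a point): Tip of the cradle's steel tongue (30 mm wide, 38 to 46 mm above the ledge) that slides along the cradle's x. Locked: at x = 78 mm of the cradle, over the rim of a seated tray (rim 35 mm above the ledge) and in the way of a tray being lowered; free: at x = 110 mm, clear of it. Its fixed grey guides, from x = 112 mm outwards, are 48 mm high.
- cam_lever (a joint): Red cam lever that drives the tongue, turning about an upright axis: 0 = locked (arm points along the cradle's -y, tongue out over the tray's rim), 1.4 rad = free (arm points along the cradle's +x, tongue drawn back). Positive is counter-clockwise seen from above. It stays where it is left; about 1.5 N at the grip moves it.
- lever_grip (a point): Point on the lever's upright round red grip post (16 mm diameter, 65 mm from the turning axis, rising from 53 to 98 mm above the ledge); this point is on the post's axis 83 mm above the ledge.
- lever_pivot (a point): Point on the lever's turning axis, 83 mm above the ledge, at x = 135 mm, y = 0 of the cradle.
- pot0: Small round steel pot with a screwed-on orange lid, 48 mm diameter, 62 mm tall, standing lid up on the ledge, 0.06 to 0.1 kg. Origin: centre of its underside, z up. It may be absent (None).
- pot1: Small round steel pot with a screwed-on green lid, 48 mm diameter, 62 mm tall, standing lid up on the ledge, 0.06 to 0.1 kg. Origin: centre of its underside, z up. It may be absent (None).
- pot2: Small round steel pot with a screwed-on red lid, 48 mm diameter, 62 mm tall, standing lid up on the ledge, 0.06 to 0.1 kg. Origin: centre of its underside, z up. It may be absent (None).
- pot3: Small round steel pot with a screwed-on yellow lid, 48 mm diameter, 62 mm tall, standing lid up on the ledge, 0.06 to 0.1 kg. Origin: centre of its underside, z up. It may be absent (None).
- pot4: Small round steel pot with a screwed-on blue lid, 48 mm diameter, 62 mm tall, standing lid up on the ledge, 0.06 to 0.1 kg. Origin: centre of its underside, z up. It may be absent (None).
- tiffin: Bystander: three-tier stainless tiffin carrier, 130 mm across, 216 mm tall. Origin: centre of its underside.
- glass_jar: Bystander: squat glass jar with a steel screw lid, 84 mm diameter, 88 mm tall. Origin: centre of its underside.
- comb: Bystander: wooden comb lying flat, 160 mm (its y) by 35 mm, 9 mm thick. Origin: centre of its underside.
- remote: Bystander: yellow plastic gate remote with a black rubber button, 64 mm (its x) by 38 mm, 18 mm high. Origin: centre of its underside.
- carabiner: Bystander: aluminium carabiner lying flat, 80 mm (its x) by 51 mm, 9 mm thick. Origin: its centre on the ledge.
- cup: Bystander: blue ceramic mug, 76 mm diameter, 85 mm tall. Origin: centre of its underside.
Things that resemble listed ones, but are neither listed nor needed, are in the scene too. What is shaped like the pot0 but turquoise is not meant. Leave any pink look-alike of the pot3 alone.

How it is judged:
By the outcome, as a careful person would: the job done as asked, in the order asked, and still so for the second after the job is handed in, with the robot touching nothing.
Of pot0, pot1, pot2, pot3, pot4 only 3 to 5 are there at a start; the rules pass over those that are not, and their reading is None.
At some moment in a run one of pot0, pot1, pot2, pot3, pot4 may be knocked a few centimetres aside while the robot is not near it.
Once in a run the grip may slacken for a moment while it holds something.
It also fails if it takes over 210 s, if anything falls off the work surface, if the arm or the gripper's body presses on something with over 40 N, if the wrist force passes 120 N, or if a joint passes its speed limit or range.

## Working session

There is one attempt and no reset: what is moved stays moved. The work goes in short steps, Python scripts to look and compute and a tool call to move; the robot and the scene stay as the last step left them, time stands still between calls to the robot, and variables do not carry over. Pictures are saved under pics/ and viewed, and the job is handed in when it is done.

Besides the shell and the picture viewer there is one more tool, called after ">>>" as name(argument=value, ...), one argument or row to a line, values as JSON. arm_command: Moves the arm, as the interface text tells. Its arguments: {"type":"object","properties":{"series":{"type":"array"},"squeeze":{"type":"number"}},"required":["series"]}

```bash
ls; mkdir -p pics; python3 - <<'E'
from station import status, read_camera, camera_model, bot
import cv2
print(status.get_obs())
for n in ["scene","side","wrist"]:
    print(n,camera_model(n)); cv2.imwrite(f"pics/a_{n}.png",read_camera(n))
E
```

```text
pics
{'t': 0.0, 'q': array([-1.29508082,  0.47783087,  0.02232223,  1.55645257, -0.01147933,
        1.10930336, -0.08308723]), 'joint_vel': array([ 0.00063621, -0.00031602,  0.00052623,  0.00074095, -0.00177599,
       -0.00042518,  0.00061683]), 'joint_torque': array([ 2.06046457e-04, -5.96440351e+01,  1.60880573e+00, -2.81198806e+01,
        1.25790705e-02,  9.22766514e-03, -3.74962440e-06]), 'eef_pos': array([0.25255711, 0.62536212, 0.24730425]), 'tool_rot': array([ 5.82448517e-04,  8.28976796e-01,  5.59282220e-01, -7.28925413e-04]), 'contact_force': array([-0.82341847,  0.17632582, -0.51197408]), 'torque': array([-0.01173535, -0.00084464, -0.00497094]), 'gripper_width': 1.0021946812738314}
scene {'fov_y': 50.74433801675916, 'cx': 319.82307381834005, 'cy': 237.73740112446532, 'R': array([[-0.38291112,  0.92373511,  0.0096187 ],
       [ 0.79327016,  0.33413028, -0.50899844],
       [-0.47339363, -0.18727094, -0.8607137 ]]), 't': array([ 0.23228514, -0.45549512,  1.65582092])}
side {'fov_y': 51.359982409069225, 'cx': 319.18775564404075, 'cy': 239.2712804800572, 'R': array([[-0.99819716, -0.05998613, -0.00202483],
       [-0.04077113,  0.70243625, -0.71057796],
       [ 0.04404714, -0.70921434, -0.70361557]]), 't': array([0.61367592, 0.1079205 , 1.57065159])}
wrist {'fov_y': 65.70646984690485, 'cx': 323.8149938096233, 'cy': 241.886841079315, 'R': array([[ 0.37435073,  0.92728548, -0.00177927],
       [ 0.88925387, -0.35845192,  0.28414747],
       [ 0.26284804, -0.10795303, -0.95877894]]), 't': array([-0.67425883, -0.03654076,  0.37835389])}
```

View pics/a_scene.png

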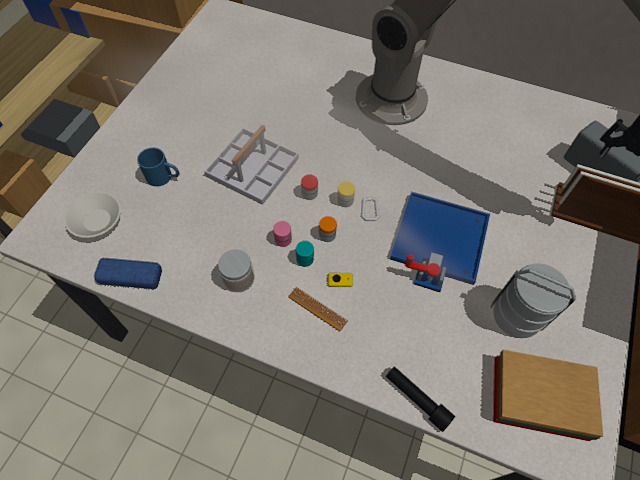

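View pics/a_side.png

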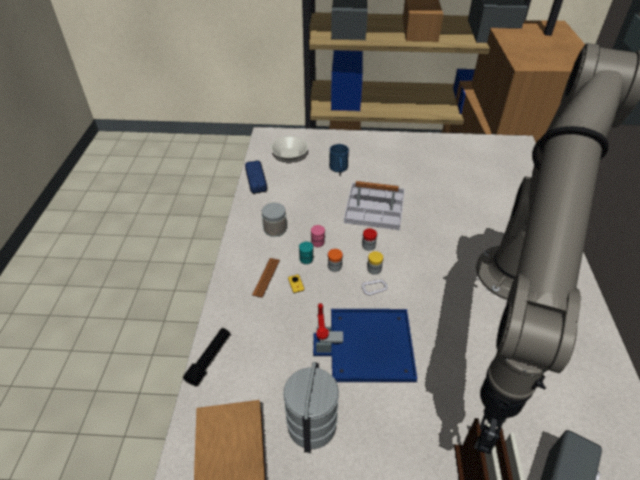

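View pics/a_wrist.png

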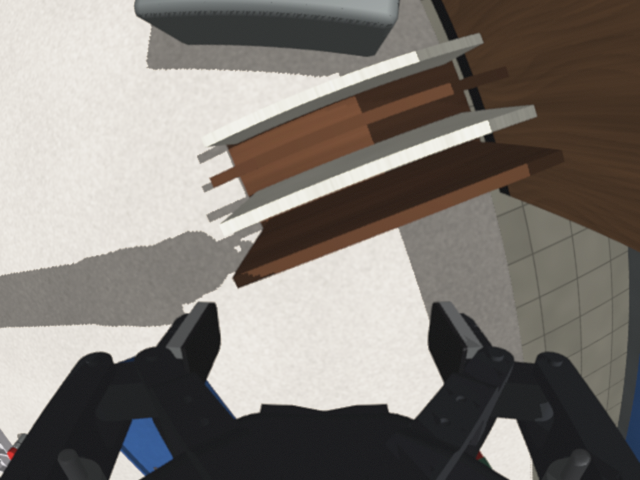

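The scene view shows pots at red (310,186), yellow (346,193) and orange (328,228). The look-alikes, which I will leave, are pink (283,233) and turquoise (305,253). The tray is at (252,163) and the cradle at (440,238), with the red lever at (422,266). I don't see a green or blue pot so far.

```bash
cat > h.py <<'E'
import numpy as np, cv2
from station import status, read_camera, camera_model, bot
from scipy.spatial.transform import Rotation as Ro
def rays(m,n,px):
    px=np.atleast_2d(px).astype(float); f=240/np.tan(np.radians(m['fov_y']/2))
    d=(px-[m['cx'],m['cy']])/f
    if n=='wrist':
        r=np.linalg.norm(d,axis=1,keepdims=True)+1e-12
        v=np.hstack([d/r*np.sin(r),np.cos(r)])
    else: v=np.hstack([d,np.ones((len(d),1))])
    R=np.array(m['R']); v=v@R; v/=np.linalg.norm(v,axis=1,keepdims=True)
    return -R.T@np.array(m['t']),v
def proj(m,n,X):
    f=240/np.tan(np.radians(m['fov_y']/2)); X=np.atleast_2d(X)
    c=X@np.array(m['R']).T+m['t']
    if n=='wrist':
        rr=np.linalg.norm(c[:,:2],axis=1,keepdims=True); th=np.arctan2(rr,c[:,2:]); p=c[:,:2]/rr*th*f
    else: p=c[:,:2]/c[:,2:]*f
    return p+[m['cx'],m['cy']]
def onplane(m,n,px,z):
    o,v=rays(m,n,px); return o+v*((z-o[2])/v[:,2])[:,None]
def tri(obs):  # list of (m,n,px)
    A=np.zeros((3,3));b=np.zeros(3);L=[]
    for m,n,p in obs:
        o,v=rays(m,n,p);v=v[0];P=np.eye(3)-np.outer(v,v);A+=P;b+=P@o;L.append((o,P))
    X=np.linalg.solve(A,b); return X,[float(np.linalg.norm(P@(X-o)))*1000 for o,P in L]
def snap(n,name=None):
    m=camera_model(n); im=read_camera(n)
    if name: cv2.imwrite(f'pics/{name}.png',im)
    return m,im
HUE={'red':((0,4),(174,180)),'orange':((6,15),),'yellow':((22,32),),'green':((45,75),),'blue':((100,125),),'pink':((150,172),)}
def blobs(im,col,amin=25,s=140,v=70):
    H=cv2.cvtColor(im,cv2.COLOR_BGR2HSV); k=np.zeros(H.shape[:2],np.uint8)
    for a,b in HUE[col]: k|=cv2.inRange(H,(a,s,v),(b,255,255))
    k=cv2.morphologyEx(k,cv2.MORPH_CLOSE,np.ones((3,3)))
    n,l,st,ce=cv2.connectedComponentsWithStats(k)
    return [(tuple(np.round(ce[i],1)),int(st[i,4]),tuple(st[i,:4])) for i in np.argsort(-st[:,4]) if i and st[i,4]>=amin]
def toolshift(X):  # world target TCP -> shift in mm in tool axes from commanded/measured pose
    o=status.get_obs(); q=o['tool_rot']; R=Ro.from_quat([q[1],q[2],q[3],q[0]])
    return R.inv().apply(np.array(X)-o['eef_pos'])*1000
def state():
    o=status.get_obs(); q=o['tool_rot']; R=Ro.from_quat([q[1],q[2],q[3],q[0]]).as_matrix()
    print('t',round(o['t'],2),'pos',np.round(o['eef_pos'],4),'jawdir deg',round(np.degrees(np.arctan2(R[1,0],R[0,0])),2),'zdown',np.round(R[:,2],3),'F',np.round(o['contact_force'],1),'w',round(o['gripper_width'],3),'q',np.round(o['q'],2))
    return o,R
E
python3 - <<'E'
from h import *
state()
A={}
for n in ['scene','side']:
    im=cv2.imread(f'pics/a_{n}.png'); m=camera_model(n)
    for c in HUE: print(n,c,blobs(im,c)[:8])
E
python3 - <<'E'
import cv2
im=cv2.imread('pics/a_scene.png');cv2.imwrite('pics/b1.png',cv2.resize(im[120:320,190:510],(800,500),interpolation=cv2.INTER_CUBIC))
im=cv2.imread('pics/a_side.png');cv2.imwrite('pics/b2.png',cv2.resize(im[150:390,240:440],(500,600),interpolation=cv2.INTER_CUBIC))
E
```

```text
t 0.15 pos [0.2526 0.6255 0.2476] jawdir deg 68.01 zdown [-0.    -0.001 -1.   ] F [-0.   0.   0.3] w 1.002 q [-1.3   0.48  0.02  1.56 -0.01  1.11 -0.08]
scene red [((np.float64(422.5), np.float64(266.2)), 315, (np.int32(406), np.int32(254), np.int32(34), np.int32(22))), ((np.float64(309.5), np.float64(181.5)), 172, (np.int32(302), np.int32(175), np.int32(16), np.int32(15))), ((np.float64(496.7), np.float64(394.1)), 90, (np.int32(496), np.int32(356), np.int32(2), np.int32(67)))]
scene orange [((np.float64(317.5), np.float64(308.9)), 737, (np.int32(289), np.int32(289), np.int32(58), np.int32(42))), ((np.float64(569.3), np.float64(209.8)), 213, (np.int32(554), np.int32(184), np.int32(48), np.int32(45))), ((np.float64(327.1), np.float64(225.5)), 183, (np.int32(319), np.int32(217), np.int32(18), np.int32(17))), ((np.float64(614.2), np.float64(185.4)), 59, (np.int32(589), np.int32(177), np.int32(51), np.int32(17)))]
scene yellow [((np.float64(340.5), np.float64(279.7)), 302, (np.int32(328), np.int32(273), np.int32(25), np.int32(14))), ((np.float64(346.4), np.float64(188.4)), 157, (np.int32
[... 1804 characters left out ...]
(11)))]
side yellow [((np.float64(295.9), np.float64(283.7)), 163, (np.int32(289), np.int32(275), np.int32(15), np.int32(17))), ((np.float64(375.3), np.float64(257.8)), 147, (np.int32(369), np.int32(252), np.int32(14), np.int32(13)))]
side green []
side blue [((np.float64(371.6), np.float64(345.5)), 5442, (np.int32(314), np.int32(310), np.int32(102), np.int32(71))), ((np.float64(346.0), np.float64(90.5)), 1063, (np.int32(332), np.int32(72), np.int32(30), np.int32(38))), ((np.float64(255.0), np.float64(174.9)), 334, (np.int32(247), np.int32(162), np.int32(18), np.int32(27))), ((np.float64(340.3), np.float64(158.9)), 46, (np.int32(335), np.int32(153), np.int32(10), np.int32(15)))]
side pink []
```

View pics/b1.png

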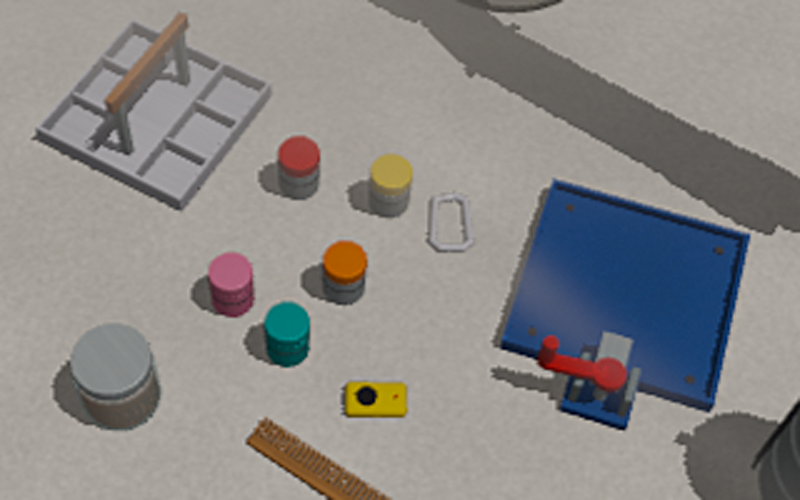

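View pics/b2.png

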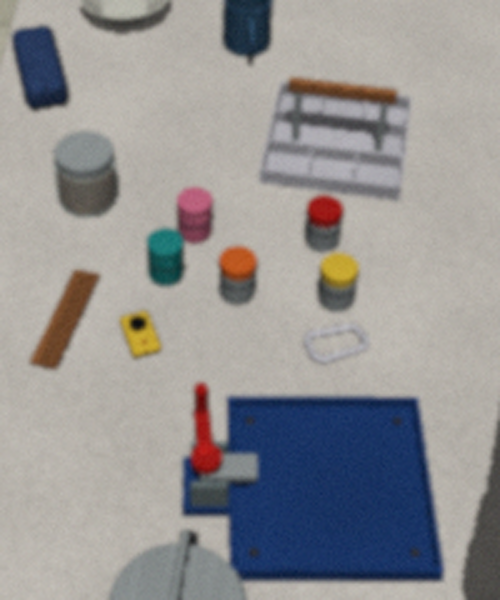

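The crops confirm the choice: red, yellow and orange lids on grey steel bodies, while the pink and turquoise ones are coloured all over. Next come rough positions.

```bash
python3 - <<'E'
from h import *
ms,md=camera_model('scene'),camera_model('side')
P={'red':((309.5,181.5),(369.5,234.1)),'yellow':((346.4,188.4),(375.3,257.8)),'orange':((327.1,225.5),(334.6,255.0)),
'grip':((190+549/2.5,120+342/2.5),(240+201/2.5,150+388/2.5)),'pivot':((190+609/2.5,120+372/2.5),(240+206/2.5,150+457/2.5)),
'd1':((412.4,192.8),(331.6+75.2,310)),'d2':((489.2,214.4),(416.4,380.8)),'d3':((474.8,282),(333.6,380.8)),'d4':((391.2,258),(331.6,309.6)),
'h1':((264,126.8),(240+395/2.5,150+93/2.5)),'h2':((234.8,161.2),(240+291/2.5,150+84/2.5)),
't1':((244,130),(403.6,189.2)),'t2':((298,155.2),(240+403/2.5,150+187/2.5)),'t3':((262.8,202),(240+264/2.5,150+176/2.5)),'t4':((205,172.8),(240+283/2.5,150+86/2.5))}
for k,(a,b) in P.items():
    X,e=tri([(ms,'scene',a),(md,'side',b)]); print(k,np.round(X,3),np.round(e,1))
z={'t':.025,'d':.02,'h':.11}
for k,(a,b) in P.items():
    if k[0] in z and k!='grip': print(k,np.round(onplane(ms,'scene',a,z[k[0]])[0],3),np.round(onplane(md,'side',b,z[k[0]])[0],3))
E
```

```text
red [ 0.456 -0.094  0.058] [1.6 1.6]
yellow [0.439 0.01  0.058] [2.4 2.4]
orange [0.566 0.004 0.054] [0. 0.]
grip [0.597 0.234 0.096] [0.4 0.4]
pivot [0.587 0.3   0.063] [1. 1.]
d1 [0.35  0.178 0.02 ] [0.3 0.3]
d2 [0.337 0.399 0.014] [2.8 2.8]
d3 [0.552 0.411 0.01 ] [0.4 0.4]
d4 [0.569 0.188 0.015] [2.4 2.4]
h1 [ 0.362 -0.275  0.109] [0.2 0.2]
h2 [ 0.502 -0.296  0.103] [1.1 1.1]
t1 [ 0.328 -0.367  0.026] [1.8 1.8]
t2 [ 0.348 -0.178  0.021] [3.7 3.7]
t3 [ 0.536 -0.204  0.009] [1.9 1.9]
t4 [ 0.512 -0.403  0.013] [0.9 0.9]
d1 [0.351 0.179 0.02 ] [0.35  0.178 0.02 ]
d2 [0.338 0.397 0.02 ] [0.34  0.405 0.02 ]
d3 [0.558 0.41  0.02 ] [0.552 0.417 0.02 ]
d4 [0.574 0.19  0.02 ] [0.567 0.19  0.02 ]
h1 [ 0.362 -0.275  0.11 ] [ 0.362 -0.274  0.11 ]
h2 [ 0.506 -0.293  0.11 ] [ 0.503 -0.286  0.11 ]
t1 [ 0.329 -0.366  0.025] [ 0.327 -0.371  0.025]
t2 [ 0.356 -0.174  0.025] [ 0.346 -0.178  0.025]
t3 [ 0.548 -0.197  0.025] [ 0.535 -0.189  0.025]
t4 [ 0.52  -0.395  0.025] [ 0.512 -0.388  0.025]
```

```bash
python3 - <<'E'
from h import *
o,R=state(); m=camera_model('wrist'); C=-m['R'].T@m['t']
print('cam in tool',np.round(R.T@(C-o['eef_pos'])*1000,1),'axis in tool',np.round(R.T@m['R'].T@[0,0,1],3),'tool y',R[:,1])
print(toolshift([.55,.22,.33]))
E
```

```text
t 0.15 pos [0.2526 0.6255 0.2476] jawdir deg 68.01 zdown [-0.    -0.001 -1.   ] F [-0.   0.   0.3] w 1.002 q [-1.3   0.48  0.02  1.56 -0.01  1.11 -0.08]
cam in tool [   0.2  -72.5 -124.5] axis in tool [-0.     0.284  0.959] tool y [ 9.27264953e-01 -3.74405787e-01  1.20126139e-04]
[-264.78438661  427.60931878  -82.01522033]
```

>>> arm_command(
  series=[
    [85,[0,0,-80],0],
    [85,[0,0,-80],0],
    [85,[-120,200,-90],0.3],
    [85,[-240,400,-90],0.6],
    [85,[-240,400,-90],1.19],
    [85,[-240,400,-90],1.19],
    [85,[-240,400,-90],1.19],
    [85,[-240,400,-90],1.19],
  ],
)

```text
t: 1.15
eef_pos: [0.4794, 0.3248, 0.3365]
tool_rot: [-0.0, 1.0, 0.028, -0.0]
contact_force: [1.6, -0.1, -0.2]
gripper_width: 0.995
```

```bash
python3 - <<'E'
from h import *
state()
E
```

```text
t 1.15 pos [0.4794 0.3248 0.3365] jawdir deg 3.21 zdown [-0.  0. -1.] F [ 1.6 -0.1 -0.2] w 0.995 q [-1.    0.25  0.36  1.7  -0.09  1.21 -0.56]
```

>>> arm_command(
  series=[
    [85,[60,50,0],0.05],
    [85,[60,50,0],0.05],
    [85,[60,50,0],0.05],
  ],
)

```text
t: 1.52
eef_pos: [0.5419, 0.2798, 0.3361]
tool_rot: [0.0, 1.0, 0.005, -0.0]
contact_force: [0.4, -0.1, -0.7]
gripper_width: 0.996
```

```bash
python3 - <<'E'
from h import *
o,R=state(); m,im=snap('wrist','c1')
np.savez('pics/c1.npz',**{k:m[k] for k in m})
for c in ['red','yellow','orange','blue']: print(c,[(tuple(map(float,b[0])),b[1]) for b in blobs(im,c,200)])
E
```

```text
t 1.52 pos [0.5419 0.2798 0.3361] jawdir deg 0.59 zdown [-0.001 -0.001 -1.   ] F [ 0.4 -0.1 -0.7] w 0.996 q [-0.89  0.31  0.41  1.63 -0.13  1.23 -0.45]
red [((367.8, 206.4), 1577), ((520.5, 24.3), 291)]
yellow [((248.6, 392.6), 753), ((416.2, 327.5), 693)]
orange [((337.1, 396.2), 696)]
blue [((253.5, 181.7), 29565)]
```

View pics/c1.png

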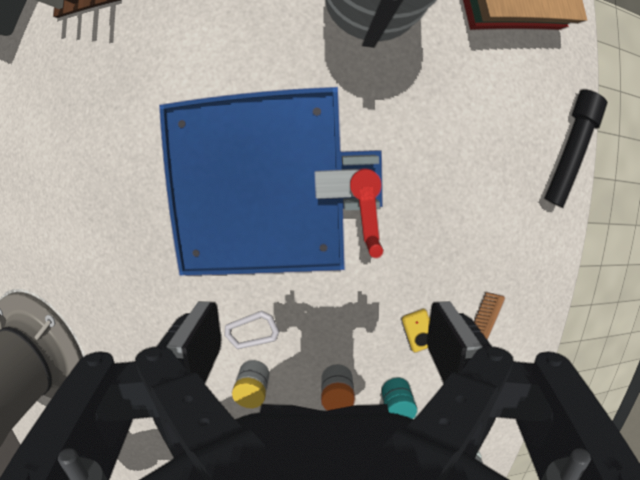

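The wrist view from above shows the cradle with its corners near (161,105), (337,88), (344,269) and (181,275), the red hub at (366,184) and the grip post top at (376,251). The yellow pot is at (249,390), orange at (337,395), and the turquoise look-alike at (400,398).

```bash
python3 - <<'E'
from h import *
m=dict(np.load('pics/c1.npz')); ms,md=camera_model('scene'),camera_model('side')
c=[(161,105),(337,88),(344,269),(181,275)]
X=onplane(m,'wrist',c,.02); print(np.round(X,4),'ctr',X.mean(0))
S=onplane(m,'wrist',[(182,124),(316,112),(324,247),(196,253)],.01); print(np.round(S,4),S.mean(0))
def yaw(X): 
    e=[X[1]-X[0],X[2]-X[3]]; g=[X[0]-X[3],X[1]-X[2]]
    return [np.degrees(np.arctan2(v[1],v[0])) for v in e]+[np.degrees(np.arctan2(v[1],v[0]))-90 for v in g],[np.linalg.norm(v) for v in e+g]
print(yaw(X),yaw(S))
g=(376,251); print('grip',tri([(m,'wrist',g),(ms,'scene',(190+549/2.5,120+342/2.5)),(md,'side',(240+201/2.5,150+388/2.5))]))
print(onplane(m,'wrist',[g],.098),'pivot z.06',onplane(m,'wrist',[(366,184)],.06))
print('pivot',tri([(m,'wrist',(366,184)),(ms,'scene',(190+609/2.5,120+372/2.5)),(md,'side',(240+206/2.5,150+457/2.5))]))
cv2.imwrite('pics/c1z.png',cv2.resize(cv2.imread('pics/c1.png')[130:280,290:410],(480,600),interpolation=cv2.INTER_CUBIC))
E
```

```text
[[0.3386 0.3966 0.02  ]
 [0.5556 0.4083 0.02  ]
 [0.5682 0.1862 0.02  ]
 [0.351  0.1734 0.02  ]] ctr [0.45332429 0.29113758 0.02      ]
[[0.3632 0.3708 0.01  ]
 [0.5312 0.3799 0.01  ]
 [0.5425 0.212  0.01  ]
 [0.3725 0.2016 0.01  ]] [0.4523639  0.29109098 0.01      ]
([np.float64(3.093758148788346), np.float64(3.366059477897347), np.float64(3.1942110255728124), np.float64(3.242027098696056)], [np.float64(0.21732903333311154), np.float64(0.2175153740811569), np.float64(0.22354473128638916), np.float64(0.22251138292045056)]) ([np.float64(3.1153072918900833), np.float64(3.5014109002264533), np.float64(3.1423098959750178), np.float64(3.846360357912644)], [np.float64(0.16830742408275828), np.float64(0.17037863047550417), np.float64(0.1694231110601149), np.float64(0.16828865541224688)])
grip (array([0.59661288, 0.23455036, 0.09599908]), [0.5534680058186193, 0.39402665354878075, 0.5722504654681824])
[[0.59590673 0.23561778 0.098     ]] pivot z.06 [[0.58726087 0.29973945 0.06      ]]
pivot (array([0.58712233, 0.30010801, 0.06246137]), [0.15357680674459825, 0.9330494629558457, 1.0650451447964435])
```

View pics/c1z.png

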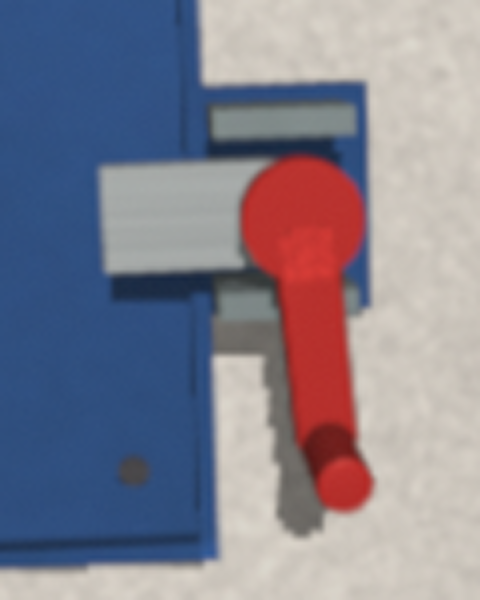

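```bash
python3 - <<'E'
from h import *
state(); print(toolshift([.5955,.235,.15]),toolshift([.5955,.235,.084]))
E
```

```text
t 1.57 pos [0.5408 0.2814 0.3361] jawdir deg 0.74 zdown [-0.001  0.    -1.   ] F [ 0.1 -0.3  0.1] w 0.995 q [-0.89  0.31  0.4   1.63 -0.13  1.23 -0.45]
[ 54.39297078  47.1289959  185.98908792] [ 54.48188765  47.13504465 251.98902775]
```

>>> arm_command(
  series=[
    [30,[54,47,60],-0.1],
    [30,[54,47,120],-0.1],
    [30,[54,47,186],-0.1],
    [30,[54,47,186],-0.1],
    [30,[54,47,186],-0.1],
    [30,[54,47,186],-0.1],
  ],
)

```text
t: 2.33
eef_pos: [0.5962, 0.236, 0.1521]
tool_rot: [-0.001, 0.998, 0.057, 0.001]
contact_force: [-0.5, -0.0, 0.7]
gripper_width: 0.354
```

```bash
python3 - <<'E'
from h import *
state(); print(toolshift([.5955,.235,.084])); snap('wrist','c2')
E
```

```text
t 2.33 pos [0.5962 0.236  0.1521] jawdir deg 6.54 zdown [ 0.001  0.002 -1.   ] F [-0.5 -0.   0.7] w 0.354 q [-0.73  0.54  0.35  1.75 -0.23  0.89 -0.16]
[-0.96425551  0.99979416 68.0559204 ]
```

View pics/c2.png

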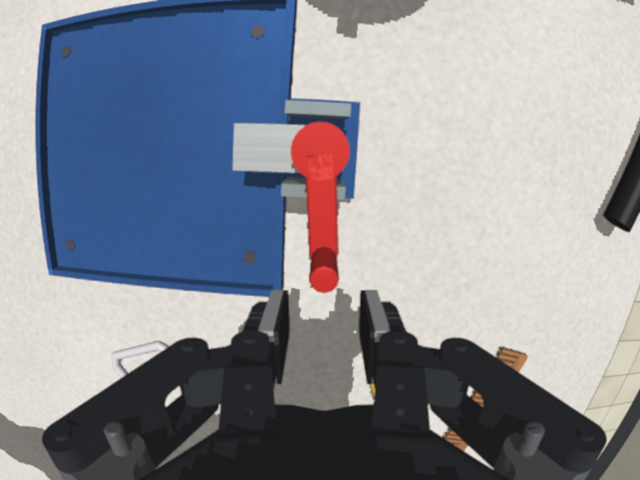

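The post top at (324,279) sits midway between the open jaws, so I descend around it.

>>> arm_command(
  series=[
    [30,[0,1,35],0],
    [30,[0,1,68],0],
    [30,[0,1,68],0],
    [24,[0,1,68],0],
    [24,[0,1,68],0],
  ],
)

```text
t: 3.0
eef_pos: [0.5975, 0.2337, 0.0847]
tool_rot: [-0.001, 0.998, 0.056, 0.002]
contact_force: [0.1, -0.3, -0.3]
gripper_width: 0.284
```

```bash
python3 - <<'E'
from h import *
o,R=state(); P=np.array([.5875,.2990]); a0=np.radians(-83)
for d in np.radians([10,20,30,40,50,60,70,80,84]):
    X=np.r_[P+.065*np.array([np.cos(a0+d),np.sin(a0+d)]),.084]; X[:2]+=.004*np.array([-np.sin(a0+d),np.cos(a0+d)])
    print(round(np.degrees(d)),np.round(R.T@(X-o['eef_pos'])*1000),round(-d,2))
E
```

```text
t 3.0 pos [0.5975 0.2337 0.0847] jawdir deg 6.42 zdown [ 0.003  0.002 -1.   ] F [ 0.1 -0.3 -0.3] w 0.284 q [-0.7   0.63  0.32  1.78 -0.27  0.77 -0.13]
10 [13. -3.  1.] -0.17
20 [24. -7.  1.] -0.35
30 [ 34. -12.   1.] -0.52
40 [ 43. -19.   1.] -0.7
50 [ 50. -28.   1.] -0.87
60 [ 56. -38.   1.] -1.05
70 [ 60. -48.   1.] -1.22
80 [ 62. -59.   1.] -1.4
84 [ 62. -64.   1.] -1.47
```

>>> arm_command(
  series=[
    [24,[7,-1,0],-0.09],
    [24,[13,-3,0],-0.17],
    [24,[19,-5,0],-0.26],
    [24,[24,-7,0],-0.35],
    [24,[34,-12,0],-0.52],
    [24,[43,-19,0],-0.7],
    [24,[50,-28,0],-0.87],
    [24,[50,-28,0],-0.87],
  ],
)

```text
t: 4.0
eef_pos: [0.6437, 0.2671, 0.0838]
tool_rot: [-0.0, 0.882, 0.471, 0.001]
contact_force: [0.2, 0.3, -0.8]
gripper_width: 0.281
```

```bash
python3 - <<'E'
from h import *
o,R=state(); snap('wrist','c3');P=np.array([.5875,.2990]); a0=np.radians(-83)
for d in np.radians([60,70,76,80,84]):
    X=np.r_[P+.065*np.array([np.cos(a0+d),np.sin(a0+d)]),.084]; X[:2]+=.004*np.array([-np.sin(a0+d),np.cos(a0+d)])
    print(round(np.degrees(d)),np.round(R.T@(X-o['eef_pos'])*1000),round(-d+.87,2))
E
```

```text
t 4.0 pos [0.6437 0.2671 0.0838] jawdir deg 56.19 zdown [ 0.002  0.001 -1.   ] F [ 0.2  0.3 -0.8] w 0.281 q [-0.55  0.68  0.1   1.62 -0.08  0.84  0.56]
60 [11. -1. -0.] -0.18
70 [22. -5. -0.] -0.35
76 [28. -8. -0.] -0.46
80 [ 32. -11.  -0.] -0.53
84 [ 36. -13.  -0.] -0.6
```

View pics/c3.png

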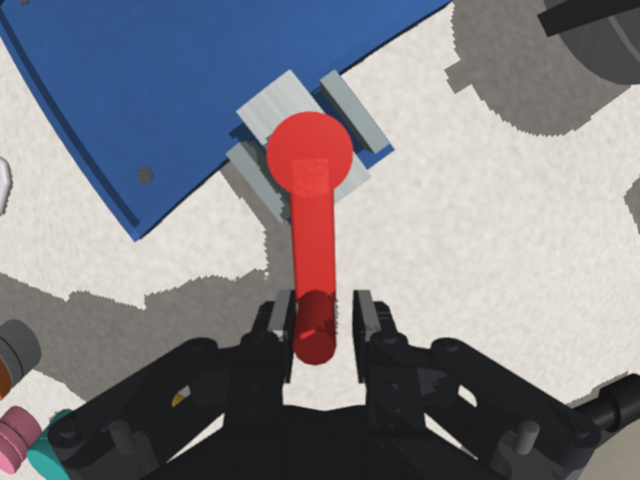

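Works: the post is caged and the tongue has been drawn partly back. I'll keep going to the end.

>>> arm_command(
  series=[
    [24,[6,0,0],-0.09],
    [24,[11,-1,0],-0.18],
    [24,[17,-3,0],-0.27],
    [24,[22,-5,0],-0.35],
    [24,[28,-8,0],-0.46],
    [24,[32,-11,0],-0.53],
    [24,[32,-11,0],-0.53],
    [24,[32,-11,0],-0.53],
  ],
)

```text
t: 5.05
eef_pos: [0.6515, 0.2953, 0.083]
tool_rot: [0.001, 0.73, 0.684, -0.002]
contact_force: [-1.3, -6.7, 2.3]
gripper_width: 0.278
```

```bash
python3 - <<'E'
from h import *
o,R=state(); snap('wrist','c4'); m,im=snap('scene','c4s'); cv2.imwrite('pics/c4sz.png',cv2.resize(im[180:320,370:510],(600,600),interpolation=cv2.INTER_CUBIC))
E
```

```text
t 5.05 pos [0.6515 0.2953 0.083 ] jawdir deg 86.28 zdown [-0.001 -0.005 -1.   ] F [-1.3 -6.7  2.3] w 0.278 q [-0.49  0.71 -0.03  1.56  0.03  0.87  0.97]
```

View pics/c4.png

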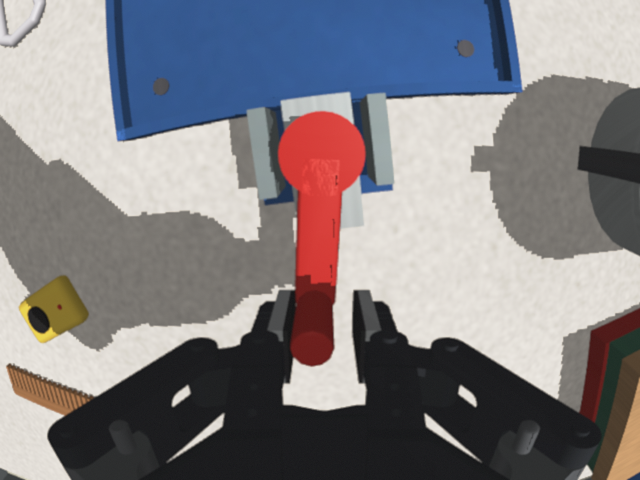

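The force of about 7 N on the stop and the picture (tongue end at the lip, row ~97) both show the lever fully open. I'll back off and move to view the pots and tray.

>>> arm_command(
  series=[
    [28,[-2,0,0],0],
    [28,[-2,0,-60],0],
    [28,[-2,0,-120],0],
    [40,[-50,-20,-180],0],
    [60,[-100,-40,-240],0],
    [85,[-160,-60,-270],0],
    [85,[-220,-80,-270],0],
    [85,[-280,-100,-270],0],
  ],
)

```text
t: 6.15
eef_pos: [0.5486, 0.0591, 0.3513]
tool_rot: [0.001, 0.728, 0.685, 0.002]
contact_force: [-0.1, -1.4, -1.1]
gripper_width: 0.993
```

>>> arm_command(
  series=[
    [85,[-60,-10,0],0],
    [85,[-120,-20,0],0],
    [85,[-150,-30,0],0],
    [85,[-150,-30,0],0],
    [85,[-150,-30,0],0],
  ],
)

```text
t: 6.78
eef_pos: [0.5106, -0.0865, 0.3498]
tool_rot: [-0.0, 0.728, 0.686, 0.001]
contact_force: [-1.3, 0.7, 0.2]
gripper_width: 0.993
```

```bash
python3 - <<'E'
from h import *
state(); m,im=snap('wrist','d1'); np.savez('pics/d1.npz',**m)
E
```

```text
t 6.78 pos [ 0.5106 -0.0865  0.3498] jawdir deg 86.64 zdown [ 0.001  0.001 -1.   ] F [-1.3  0.7  0.2] w 0.993 q [-0.06  0.13  0.12  1.8  -0.02  1.21  1.58]
```

View pics/d1.png

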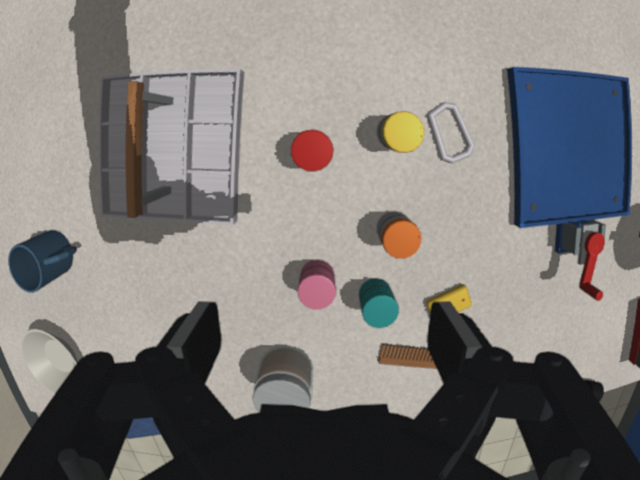

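The wrist view shows the tray at (170,145), and the red (312,150), yellow (404,131) and orange (402,239) lids. I'll take a second view from over the tray.

>>> arm_command(
  series=[
    [85,[-60,0,0],0],
    [85,[-120,0,0],0],
    [85,[-180,0,0],0],
    [85,[-190,0,0],0],
    [85,[-190,0,0],0],
    [85,[-190,0,0],0],
  ],
)

```text
t: 7.58
eef_pos: [0.5002, -0.2747, 0.3493]
tool_rot: [-0.0, 0.726, 0.687, 0.0]
contact_force: [-0.3, -0.1, 0.8]
gripper_width: 1.001
```

```bash
python3 - <<'E'
from h import *
state(); m,im=snap('wrist','d2'); np.savez('pics/d2.npz',**m)
m1=dict(np.load('pics/d1.npz')); im1=cv2.imread('pics/d1.png')
for c in ['red','yellow','orange']:
    a=[b for b in blobs(im1,c,300)]; b=[b for b in blobs(im,c,300)]
    print(c,[(tuple(map(float,x[0])),x[1]) for x in a],[(tuple(map(float,x[0])),x[1]) for x in b])
E
```

```text
t 7.58 pos [ 0.5002 -0.2747  0.3493] jawdir deg 86.85 zdown [ 0.     0.001 -1.   ] F [-0.3 -0.1  0.8] w 1.001 q [ 0.17  0.22  0.26  1.7  -0.06  1.23  1.97]
red [((311.4, 150.1), 1324), ((592.3, 255.2), 550)] [((472.3, 155.1), 1094)]
yellow [((402.5, 131.6), 1288), ((453.1, 298.2), 559)] [((543.3, 143.5), 954), ((553.9, 297.0), 579)]
orange [((400.9, 238.0), 1190)] [((535.4, 238.9), 871)]
```

View pics/d2.png

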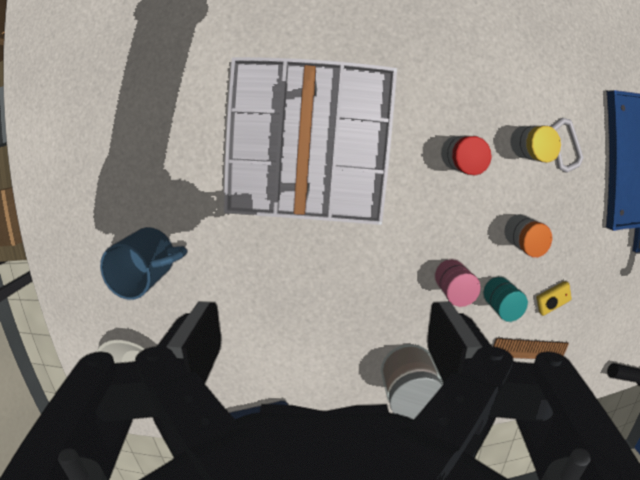

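```bash
python3 - <<'E'
import cv2
im=cv2.imread('pics/d2.png')[50:235,210:410]; cv2.imwrite('pics/d2z.png',cv2.resize(im,(600,555),interpolation=cv2.INTER_CUBIC))
E
```

```text
(no output)
```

View pics/d2z.png

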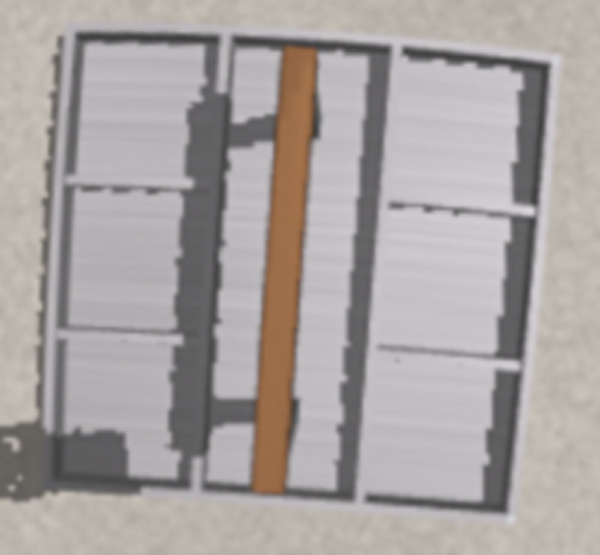

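The zoom shows the rim's outer corners at (67,33), (560,57), (511,518) and (45,488) of the crop, and the bar running from (300,46) to (268,493).

```bash
python3 - <<'E'
from h import *
m2=dict(np.load('pics/d2.npz'));m1=dict(np.load('pics/d1.npz'));ms,md=camera_model('scene'),camera_model('side')
f=lambda *p:np.array(p)/3+[210,50]
c=np.array([f(67,33),f(560,57),f(511,518),f(45,488)])
X=onplane(m2,'wrist',c,.025); print(np.round(X,4),X.mean(0),[round(np.linalg.norm(X[i]-X[(i+1)%4]),4) for i in range(4)])
print('axis x yaw',[np.degrees(np.arctan2(*(b-a)[[1,0]])) for a,b in((X[0],X[3]),(X[1],X[2]))],[np.degrees(np.arctan2(*(b-a)[[1,0]]))-90 for a,b in((X[0],X[1]),(X[3],X[2]))])
H=onplane(m2,'wrist',np.array([f(300,46),f(268.5,493)]),.11); print('handle',H,H.mean(0),np.degrees(np.arctan2(*(H[1]-H[0])[[1,0]])),np.linalg.norm(H[1]-H[0]))
print('tri handle ends',tri([(m2,'wrist',f(300,46)),(ms,'scene',(264,126.8)),(md,'side',(398,187.2))]),tri([(m2,'wrist',f(268.5,493)),(ms,'scene',(234.8,161.2)),(md,'side',(356.4,183.6))]))
L={'red':((311.4,150.1),(472.3,155.1),(309.5,181.5),(369.5,234.1)),'yellow':((402.5,131.6),(543.3,143.5),(346.4,188.4),(375.3,257.8)),'orange':((400.9,238),(535.4,238.9),(327.1,225.5),(334.6,255.0))}
for k,v in L.items():
    print(k,np.round(tri([(m1,'wrist',v[0]),(m2,'wrist',v[1])])[0],4),np.round(tri([(m1,'wrist',v[0]),(ms,'scene',v[2]),(m2,'wrist',v[1])])[0],4),onplane(m1,'wrist',[v[0]],.06)[0].round(4))
E
```

```text
[[ 0.3271 -0.3753  0.025 ]
 [ 0.3497 -0.1785  0.025 ]
 [ 0.5395 -0.2055  0.025 ]
 [ 0.5153 -0.4     0.025 ]] [ 0.43289878 -0.28980244  0.025     ] [np.float64(0.1981), np.float64(0.1917), np.float64(0.1959), np.float64(0.1899)]
axis x yaw [np.float64(-7.464697519142117), np.float64(-8.109903935484985)] [np.float64(-6.5607500578600195), np.float64(-7.080922304705467)]
handle [[ 0.35829836 -0.27971009  0.11      ]
 [ 0.5053909  -0.29893353  0.11      ]] [ 0.43184463 -0.28932181  0.11      ] -7.445753255028152 0.14834337802459527
tri handle ends (array([ 0.35908007, -0.27844909,  0.10620587]), [2.003268885065123, 1.9160830457136735, 1.9076915336992686]) (array([ 0.50391161, -0.29714814,  0.10361013]), [3.563723378570591, 2.24833065363458, 2.0709721062032966])
red [ 0.4548 -0.0967  0.0559] [ 0.4543 -0.0963  0.0569] [ 0.4546 -0.0965  0.06  ]
yellow [0.4382 0.0077 0.0521] [0.4373 0.0067 0.0565] [0.4382 0.006  0.06  ]
orange [0.5638 0.0033 0.0527] [0.5644 0.0035 0.0514] [0.5616 0.0018 0.06  ]
```

```bash
python3 - <<'E'
from h import *
state(); print(toolshift([.4545,-.0965,.14]))
E
```

```text
t 7.62 pos [ 0.5001 -0.2749  0.3494] jawdir deg 86.84 zdown [ 0.     0.001 -1.   ] F [-0.2  0.6  0.1] w 0.998 q [ 0.17  0.22  0.27  1.7  -0.06  1.23  1.97]
[175.42703167 -55.38836528 209.61138211]
```

>>> arm_command(
  series=[
    [72,[50,-15,20],0.2],
    [72,[100,-30,50],0.4],
    [72,[150,-45,90],0.6],
    [72,[175,-55,130],0.8],
    [72,[175,-55,150],1.0],
    [72,[175,-55,170],1.2],
    [72,[175,-55,190],1.4],
    [72,[175,-55,209],1.645],
  ],
)

```text
t: 8.62
eef_pos: [0.4548, -0.0978, 0.1401]
tool_rot: [-0.0, 1.0, 0.011, 0.0]
contact_force: [0.3, 0.5, 1.3]
gripper_width: 0.841
```

>>> arm_command(
  series=[
    [72,[0,0,0],0],
    [72,[0,0,0],0],
    [72,[0,0,0],0],
  ],
)

```text
t: 9.0
eef_pos: [0.4552, -0.0992, 0.1414]
tool_rot: [-0.0, 1.0, 0.014, 0.001]
contact_force: [0.4, -0.1, -0.2]
gripper_width: 0.843
```

```bash
python3 - <<'E'
from h import *
state(); m,im=snap('wrist','e1'); print(toolshift([.4545,-.0965,.042]))
b=blobs(im,'red',200)[0]; print(b, onplane(m,'wrist',[b[0]],.06))
E
```

```text
t 9.0 pos [ 0.4552 -0.0992  0.1414] jawdir deg 1.6 zdown [ 0.002  0.    -1.   ] F [ 0.4 -0.1 -0.2] w 0.843 q [-0.18  0.29  0.31  2.16 -0.13  0.71  0.24]
[-0.65447276 -2.80000869 99.30068554]
((np.float64(323.2), np.float64(251.9)), 4831, (np.int32(285), np.int32(213), np.int32(78), np.int32(79))) [[ 0.45457428 -0.093761    0.06      ]]
```

View pics/e1.png

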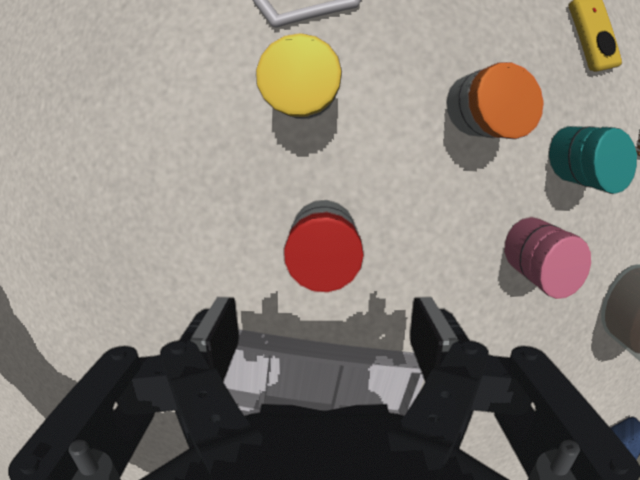

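The red lid is at (323,252), centred between the jaws. Descending to grip it.

>>> arm_command(
  series=[
    [72,[-1,-4,50],0],
    [72,[-1,-4,85],0],
    [72,[-1,-4,99],0],
    [72,[-1,-4,99],0],
    [45,[-1,-4,99],0],
    [40,[-1,-4,99],0],
    [40,[-1,-4,99],0],
    [40,[-1,-4,99],0],
  ],
  squeeze=45,
)

```text
t: 10.05
eef_pos: [0.4545, -0.0956, 0.0429]
tool_rot: [0.0, 1.0, 0.013, 0.001]
contact_force: [-1.2, 0.3, 7.0]
gripper_width: 0.544
```

>>> arm_command(
  series=[
    [40,[0,0,0],0],
    [40,[0,0,-40],0.05],
    [40,[0,0,-80],0.1],
    [40,[0,0,-80],0.13],
  ],
)

```text
t: 10.55
eef_pos: [0.4558, -0.0956, 0.1247]
tool_rot: [-0.0, 0.999, -0.053, 0.004]
contact_force: [0.3, 0.1, -1.4]
gripper_width: 0.551
```

```bash
python3 - <<'E'
from h import *
o,R=state(); m,im=snap('wrist','e2')
P=[.441,-.224]; print(toolshift([*P,.12]),toolshift([*P,.047]))
E
```

```text
t 10.55 pos [ 0.4558 -0.0956  0.1247] jawdir deg -6.06 zdown [ 0.007  0.    -1.   ] F [ 0.3  0.1 -1.4] w 0.551 q [-0.22  0.32  0.35  2.18 -0.18  0.66  0.15]
[8.85087363e-02 1.29400593e+02 3.08361934e+00] [ -0.21828451 129.46444429  76.08294674]
```

View pics/e2.png

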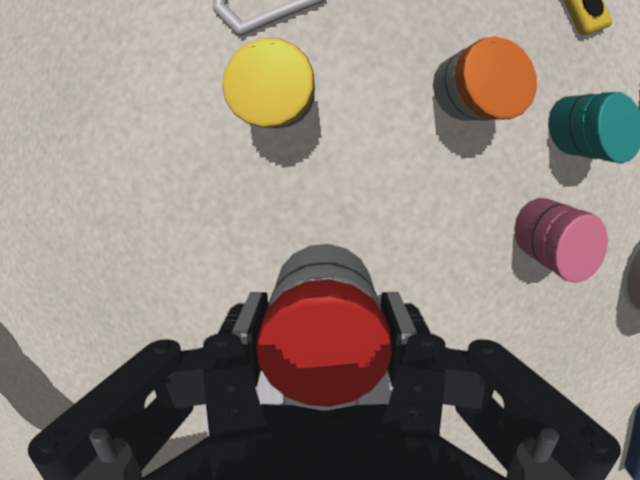

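>>> arm_command(
  series=[
    [40,[0,45,0],0.02],
    [40,[0,90,0],0.02],
    [40,[0,129,3],0.02],
    [40,[0,129,3],0.02],
    [40,[0,129,3],0.02],
  ],
)

```text
t: 11.22
eef_pos: [0.4395, -0.223, 0.1178]
tool_rot: [-0.0, 0.998, -0.062, -0.001]
contact_force: [0.3, 0.8, -0.5]
gripper_width: 0.549
```

```bash
python3 - <<'E'
from h import *
o,R=state(); m,im=snap('wrist','e3')
P=[.441,-.224]; print(toolshift([*P,.047]))
# project expected tray pts for check
e=np.array([.9917,-.1288]);f=np.array([.1288,.9917]);c=np.array([.4325,-.2895])
W=lambda x,y,z:np.r_[c+e*x/1e3+f*y/1e3,z]
for p in [(-98,100),(98,100),(98,-100),(-98,-100),(-34,98),(34,98),(-34,32),(34,32)]:
    q=proj(m,'wrist',W(*p,.025))[0]; print(p,q.round()); cv2.circle(im,(int(q[0]),int(q[1])),3,(0,255,0),-1)
cv2.imwrite('pics/e3m.png',im)
E
```

```text
t 11.22 pos [ 0.4395 -0.223   0.1178] jawdir deg -7.12 zdown [-0.001  0.001 -1.   ] F [ 0.3  0.8 -0.5] w 0.549 q [ 0.03  0.38  0.38  2.12 -0.22  0.68  0.43]
[ 1.46381924  1.36990679 70.9259742 ]
(-98, 100) [171. 203.]
(98, 100) [482. 205.]
(98, -100) [440. 439.]
(-98, -100) [210. 438.]
(-34, 98) [271. 205.]
(34, 98) [384. 205.]
(-34, 32) [275. 305.]
(34, 32) [379. 305.]
```

View pics/e3m.png

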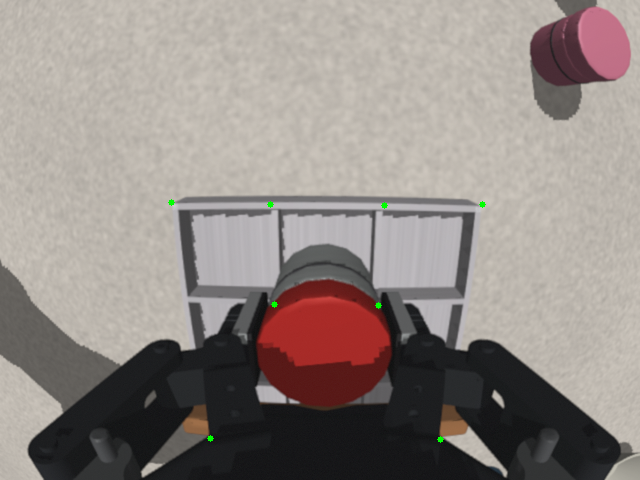

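The marks match the tray rim and dividers within a couple of pixels. Lowering the pot into its pocket.

>>> arm_command(
  series=[
    [40,[1,1,35],0],
    [40,[1,1,58],0],
    [40,[1,1,66],0],
    [40,[1,1,71],0],
    [40,[1,1,71],0],
    [58,[1,1,71],0],
    [58,[1,1,71],0],
    [58,[1,1,71],0],
  ],
)

```text
t: 12.28
eef_pos: [0.4411, -0.225, 0.0479]
tool_rot: [0.0, 0.998, -0.062, 0.0]
contact_force: [-0.2, -0.2, -0.8]
gripper_width: 0.678
```

>>> arm_command(
  series=[
    [60,[0,0,0],0],
    [60,[0,0,-50],0],
    [60,[0,0,-100],0],
    [70,[0,-50,-110],0],
    [72,[0,-100,-120],0],
    [72,[0,-160,-120],0],
    [72,[0,-200,-120],0],
    [72,[0,-200,-120],0],
  ],
)

```text
t: 13.28
eef_pos: [0.466, -0.023, 0.1676]
tool_rot: [-0.001, 0.998, -0.059, 0.0]
contact_force: [0.2, -0.7, -0.5]
gripper_width: 0.844
```

```bash
python3 - <<'E'
from h import *
o,R=state(); m,im=snap('wrist','e4')
for c in ['yellow','orange','red']:
    for b in blobs(im,c,300): print(c,b[0],b[1],onplane(m,'wrist',[b[0]],.06)[0].round(4))
E
```

```text
t 13.28 pos [ 0.466  -0.023   0.1676] jawdir deg -6.77 zdown [ 0.     0.001 -1.   ] F [ 0.2 -0.7 -0.5] w 0.844 q [-0.38  0.25  0.34  2.14 -0.12  0.78 -0.08]
yellow (np.float64(276.4), np.float64(205.7)) 4047 [0.439  0.0084 0.06  ]
yellow (np.float64(552.6), np.float64(79.4)) 2122 [0.6393 0.0797 0.06  ]
orange (np.float64(462.1), np.float64(192.0)) 3654 [0.561  0.0042 0.06  ]
```

View pics/e4.png

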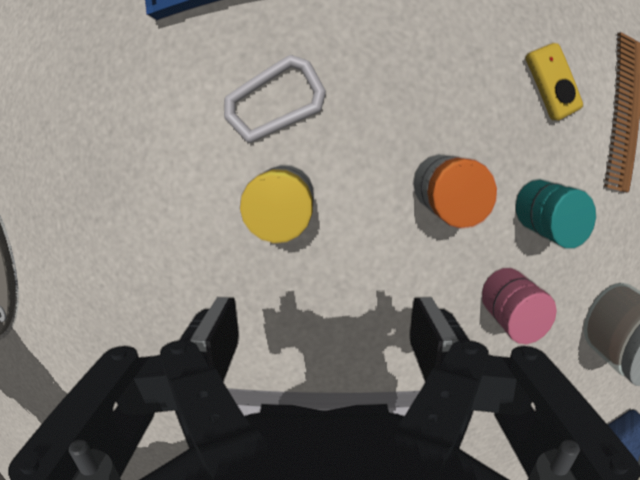

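```bash
python3 - <<'E'
from h import *
print(toolshift([.4387,.0075,.11]),toolshift([.4387,.0075,.042]))
E
```

```text
[-30.74497202 -29.16540444  57.52488255] [-30.73754231 -29.15681774 125.5248816 ]
```

>>> arm_command(
  series=[
    [72,[-31,-29,30],0],
    [72,[-31,-29,58],0],
    [72,[-31,-29,58],0],
    [72,[-31,-29,100],0],
    [72,[-31,-29,125],0],
    [72,[-31,-29,125],0],
    [72,[-31,-29,125],0],
  ],
)

```text
t: 14.2
eef_pos: [0.4396, 0.0055, 0.0438]
tool_rot: [-0.0, 0.998, -0.063, 0.001]
contact_force: [0.0, -0.7, -0.2]
gripper_width: 0.845
```

>>> arm_command(
  series=[
    [40,[0,0,0],0],
    [40,[0,0,0],0],
    [40,[0,0,0],0],
    [40,[0,0,0],0],
    [40,[0,0,-40],0],
    [40,[0,0,-85],0],
    [40,[0,0,-85],0],
    [40,[0,0,-85],0],
  ],
)

```text
t: 15.2
eef_pos: [0.4383, 0.0064, 0.1275]
tool_rot: [-0.0, 0.998, -0.062, 0.0]
contact_force: [-0.5, -0.4, -1.5]
gripper_width: 0.552
```

```bash
python3 - <<'E'
from h import *
o,R=state(); m,im=snap('wrist','f1')
for P in ([.4875,-.3632],[.3605,-.3467]): print(toolshift([*P,.13]),toolshift([*P,.047]))
E
```

```text
t 15.2 pos [0.4383 0.0064 0.1275] jawdir deg -7.11 zdown [ 0.  0. -1.] F [-0.5 -0.4 -1.5] w 0.552 q [-0.44  0.27  0.33  2.23 -0.15  0.66 -0.13]
[ 95.07021786 360.50074821  -3.06313816] [ 95.16134268 360.48832624  79.93681088]
[-32.99547976 359.86250654  -2.92263163] [-32.90435494 359.85008457  80.07731742]
```

View pics/f1.png

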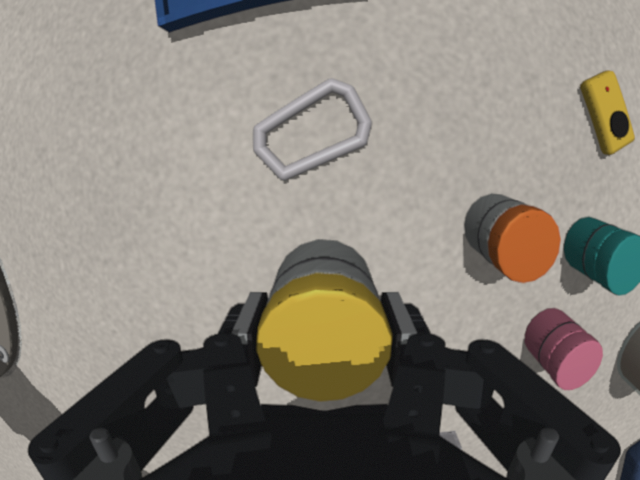

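Yellow is held. I'll pass over the handle, with the pot bottom above 0.15 m, to the far-side pocket (64,-66).

>>> arm_command(
  series=[
    [40,[15,55,-30],0],
    [40,[30,110,-60],0],
    [40,[50,165,-80],0],
    [40,[65,220,-80],0],
    [40,[80,275,-80],0],
    [40,[92,330,-80],0],
    [40,[95,360,-80],0],
    [40,[95,360,-70],0],
  ],
)

```text
t: 16.25
eef_pos: [0.4866, -0.3659, 0.1961]
tool_rot: [0.001, 0.998, -0.065, -0.001]
contact_force: [-0.4, 0.3, -0.5]
gripper_width: 0.549
```

>>> arm_command(
  series=[
    [40,[0,0,30],0],
    [40,[0,0,60],0],
    [40,[0,0,60],0],
  ],
)

```text
t: 16.62
eef_pos: [0.4864, -0.3599, 0.134]
tool_rot: [-0.002, 0.998, -0.061, -0.003]
contact_force: [-0.4, 0.4, -0.9]
gripper_width: 0.551
```

```bash
python3 - <<'E'
from h import *
o,R=state(); m,im=snap('wrist','f2')
print(toolshift([.4875,-.3632,.047]))
e=np.array([.9917,-.1288]);f=np.array([.1288,.9917]);c=np.array([.4325,-.2895])
W=lambda x,y,z:np.r_[c+e*x/1e3+f*y/1e3,z]
for p in [(-98,100),(98,100),(98,-100),(-98,-100),(34,98),(34,32),(98,34),(-75,0,.11),(75,0,.11)]:
    q=proj(m,'wrist',W(*(p if len(p)==3 else p+(.025,))))[0]; cv2.circle(im,(int(q[0]),int(q[1])),3,(0,255,0),-1)
cv2.imwrite('pics/f2m.png',im)
E
```

```text
t 16.62 pos [ 0.4864 -0.3599  0.134 ] jawdir deg -7.05 zdown [-0.006  0.004 -1.   ] F [-0.4  0.4 -0.9] w 0.551 q [ 0.2   0.53  0.45  1.85 -0.3   0.84  0.68]
[ 0.739075    2.3182106  88.86842441]
```

View pics/f2m.png

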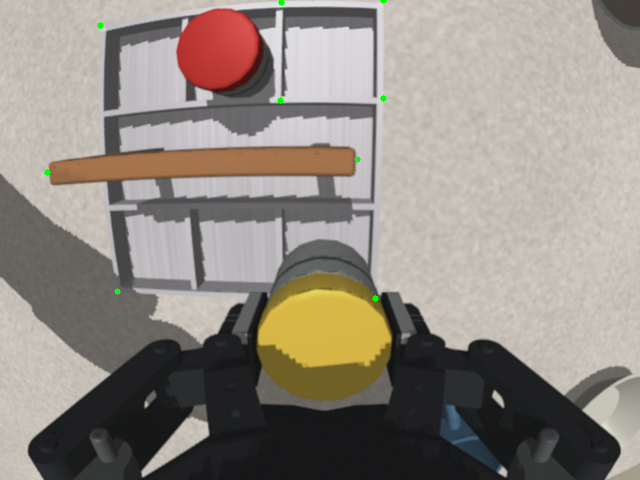

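Red stands in the middle +y pocket and the tray matches its marks. Lowering yellow.

>>> arm_command(
  series=[
    [40,[0,2,40],0],
    [40,[0,2,70],0],
    [40,[0,2,82],0],
    [40,[0,2,88],0],
    [40,[0,2,88],0],
    [58,[0,2,88],0],
    [58,[0,2,88],0],
    [58,[0,2,88],0],
  ],
)

```text
t: 17.68
eef_pos: [0.4881, -0.3649, 0.05]
tool_rot: [0.0, 0.998, -0.062, 0.0]
contact_force: [-0.3, -0.0, -0.4]
gripper_width: 0.68
```

```bash
python3 - <<'E'
from h import *
state()
E
```

```text
t 17.68 pos [ 0.4881 -0.3649  0.05  ] jawdir deg -7.13 zdown [ 0.001 -0.    -1.   ] F [-0.3 -0.  -0.4] w 0.68 q [ 0.26  0.65  0.39  1.88 -0.37  0.68  0.74]
```

>>> arm_command(
  series=[
    [60,[0,0,0],0],
    [60,[0,0,-60],0],
    [60,[0,0,-120],0],
    [70,[0,0,-180],0],
    [72,[20,-60,-200],-0.15],
    [72,[40,-120,-200],-0.3],
    [72,[60,-180,-200],-0.45],
    [72,[70,-240,-200],-0.6],
  ],
)

```text
t: 18.68
eef_pos: [0.5869, -0.1368, 0.2498]
tool_rot: [0.0, 0.971, 0.238, 0.0]
contact_force: [0.1, 1.0, -0.4]
gripper_width: 0.843
```

```bash
python3 - <<'E'
from h import *
state(); m,im=snap('wrist','f3')
b=blobs(im,'orange',300); print([(x[0],x[1]) for x in b])
for x in b[:2]: print(onplane(m,'wrist',[x[0]],.06))
E
```

```text
t 18.68 pos [ 0.5869 -0.1368  0.2498] jawdir deg 27.52 zdown [ 0.001 -0.    -1.   ] F [ 0.1  1.  -0.4] w 0.843 q [-0.12  0.36  0.32  1.75 -0.13  1.04  0.72]
[((np.float64(376.1), np.float64(62.4)), 2130)]
[[0.56307135 0.00365061 0.06      ]]
```

View pics/f3.png

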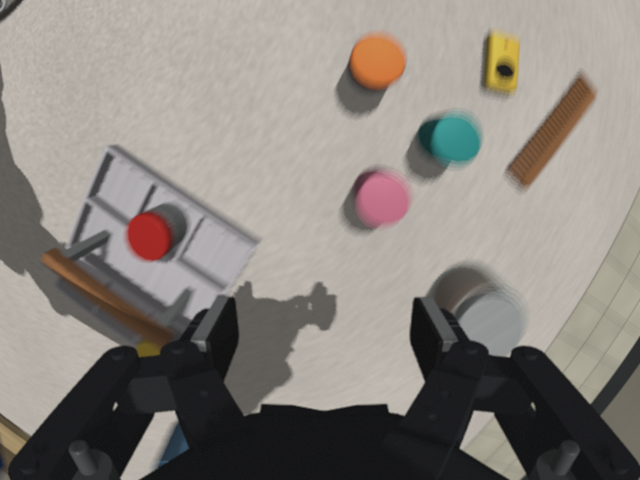

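```bash
python3 - <<'E'
from h import *
m,im=snap('wrist','f4'); state()
H=cv2.cvtColor(im,cv2.COLOR_BGR2HSV)
k=cv2.inRange(H,(80,120,60),(98,255,255)); M=cv2.moments(k); t=(M['m10']/M['m00'],M['m01']/M['m00'])
b=blobs(im,'orange',300)[0][0]
T=onplane(m,'wrist',[t],.05)[0];O=onplane(m,'wrist',[b],.06)[0];print('turq',t,T,'or',b,O,'d',T-O,np.degrees(np.arctan2(*(T-O)[[1,0]])))
print(toolshift([.5635,.0037,.14]))
E
```

```text
t 18.77 pos [ 0.5887 -0.129   0.2491] jawdir deg 28.11 zdown [ 0.001  0.005 -1.   ] F [-0.3 -0.1  0.4] w 0.843 q [-0.13  0.37  0.31  1.75 -0.13  1.04  0.72]
turq (444.41529525653436, 155.4409486931268) [ 0.65772251 -0.0221835   0.05      ] or (np.float64(368.6), np.float64(75.7)) [0.56367069 0.00222071 0.06      ] d [ 0.09405182 -0.0244042  -0.01      ] -14.546099388920268
[  40.03587457 -128.46320427  109.71876152]
```

>>> arm_command(
  series=[
    [72,[20,-60,30],-0.15],
    [72,[40,-120,70],-0.3],
    [72,[40,-128,110],-0.45],
    [72,[40,-128,110],-0.6],
    [72,[40,-128,110],-0.75],
    [72,[40,-128,110],-0.75],
    [72,[40,-128,110],-0.75],
  ],
)

```text
t: 19.65
eef_pos: [0.5631, -0.0068, 0.1397]
tool_rot: [0.0, 0.819, 0.574, 0.0]
contact_force: [-0.6, -0.1, -0.3]
gripper_width: 0.846
```

```bash
python3 - <<'E'
from h import *
m,im=snap('wrist','f5'); state()
b=blobs(im,'orange',300)[0][0]; print(b,onplane(m,'wrist',[b],.06)); print(toolshift([.5635,.003,.042]))
E
```

```text
t 19.7 pos [ 0.5631 -0.0067  0.1397] jawdir deg 70.05 zdown [ 0. -0. -1.] F [-0.1  0.7 -0.3] w 0.839 q [-0.17  0.42  0.09  1.93 -0.05  0.79  1.17]
(np.float64(339.6), np.float64(252.8)) [[0.56115634 0.0038021  0.06      ]]
[ 9.29916894 -2.9594332  97.65611921]
```

View pics/f5.png

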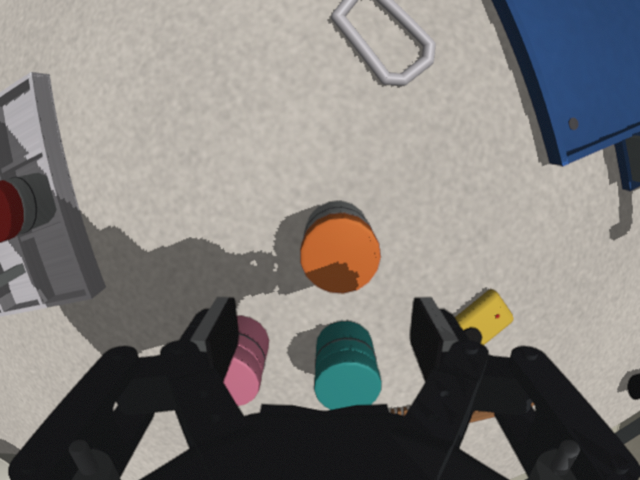

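Orange at (340,253) lies between the jaws, and turquoise at (348,375) is clear along the pad direction.

>>> arm_command(
  series=[
    [72,[9,-2,0],0],
    [72,[9,-2,50],0],
    [72,[9,-2,85],0],
    [72,[9,-2,98],0],
    [72,[9,-2,98],0],
    [72,[9,-2,98],0],
    [40,[9,-2,98],0],
    [40,[9,-2,98],0],
  ],
)

```text
t: 20.7
eef_pos: [0.5651, 0.0027, 0.0429]
tool_rot: [0.0, 0.818, 0.575, 0.001]
contact_force: [-1.1, 0.4, 6.2]
gripper_width: 0.55
```

>>> arm_command(
  series=[
    [40,[0,0,0],0],
    [40,[0,0,0],0],
    [40,[0,0,-50],0],
    [40,[0,0,-100],0.18],
    [40,[0,0,-155],0.36],
    [40,[0,0,-160],0.54],
    [40,[0,0,-160],0.72],
    [40,[0,0,-160],0.9],
  ],
)

```text
t: 21.7
eef_pos: [0.5641, 0.0027, 0.2023]
tool_rot: [-0.0, 0.987, 0.159, 0.001]
contact_force: [0.6, -0.1, 0.3]
gripper_width: 0.55
```

```bash
python3 - <<'E'
from h import *
o,R=state(); m,im=snap('wrist','g1')
print(toolshift([.3605,-.3467,.2]),)
E
```

```text
t 21.7 pos [0.5641 0.0027 0.2023] jawdir deg 18.31 zdown [ 0.001  0.001 -1.   ] F [ 0.6 -0.1  0.3] w 0.55 q [-0.37  0.35  0.32  1.89 -0.14  0.92  0.33]
[-301.26497782  269.9074848     1.76782328]
```

View pics/g1.png

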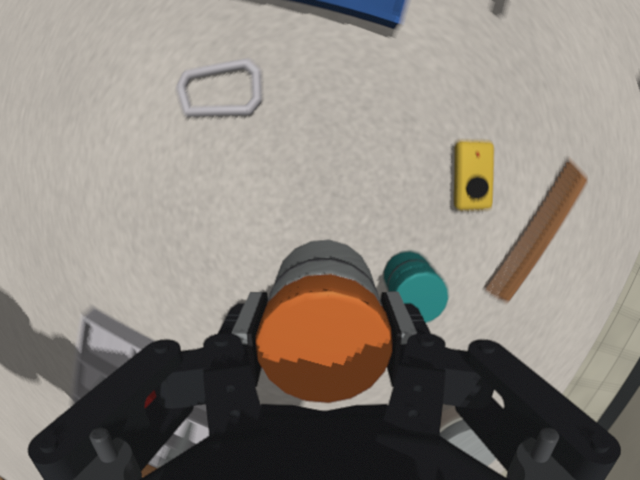

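>>> arm_command(
  series=[
    [40,[-42,38,0],0.15],
    [40,[-86,77,0],0.3],
    [40,[-129,116,0],0.446],
    [40,[-172,155,0],0.446],
    [40,[-215,194,0],0.446],
    [40,[-258,232,0],0.446],
    [40,[-301,270,0],0.446],
    [40,[-301,270,0],0.446],
  ],
)

```text
t: 22.75
eef_pos: [0.3619, -0.3536, 0.2022]
tool_rot: [0.001, 0.998, -0.063, 0.0]
contact_force: [0.8, 0.4, -1.4]
gripper_width: 0.551
```

```bash
python3 - <<'E'
from h import *
o,R=state(); m,im=snap('wrist','g2')
print(toolshift([.3605,-.3467,.12]),toolshift([.3605,-.3467,.047]))
e=np.array([.9917,-.1288]);f=np.array([.1288,.9917]);c=np.array([.4325,-.2895])
W=lambda x,y,z:np.r_[c+e*x/1e3+f*y/1e3,z]
for p in [(-98,100),(98,100),(98,-100),(-98,-100),(-34,98),(-34,32),(-98,34),(-34,-34),(-34,-98),(-75,0,.11),(75,0,.11),(0,66,.066),(64,-66,.066)]:
    q=proj(m,'wrist',W(*(p if len(p)==3 else p+(.025,))))[0]; cv2.circle(im,(int(q[0]),int(q[1])),3,(0,255,0),-1)
cv2.imwrite('pics/g2m.png',im)
E
```

```text
t 22.75 pos [ 0.3619 -0.3536  0.2022] jawdir deg -7.26 zdown [ 0.    -0.002 -1.   ] F [ 0.8  0.4 -1.4] w 0.551 q [ 0.16  0.28  0.58  2.03 -0.2   0.88  0.73]
[-3.88718029 -4.07930829 81.89819837] [ -3.92060533  -4.11377733 154.89818258]
```

View pics/g2m.png

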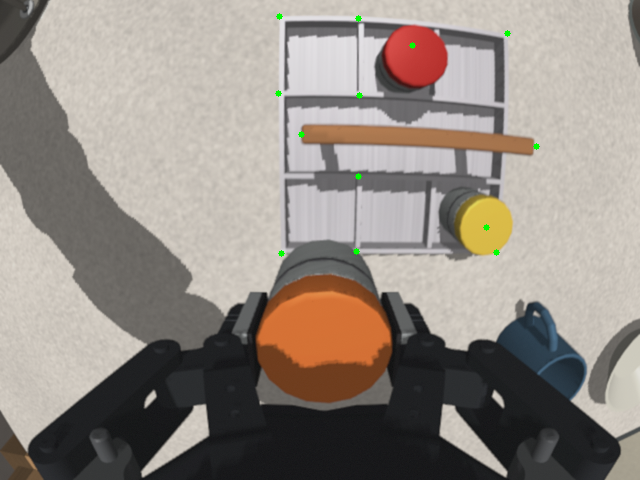

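Red and yellow stand in their pockets. Lowering orange into (-64,-66).

>>> arm_command(
  series=[
    [40,[-4,-4,50],0],
    [40,[-4,-4,82],0],
    [40,[-4,-4,82],0],
    [40,[-4,-4,115],0],
    [40,[-4,-4,140],0],
    [40,[-4,-4,149],0],
    [40,[-4,-4,154],0],
    [40,[-4,-4,154],0],
  ],
)

```text
t: 23.8
eef_pos: [0.3625, -0.3452, 0.0483]
tool_rot: [0.0, 0.998, -0.06, 0.001]
contact_force: [0.6, 0.7, -0.2]
gripper_width: 0.555
```

```bash
python3 - <<'E'
from h import *
state(); print(toolshift([.3605,-.3467,.047])); snap('wrist','g3')
E
```

```text
t 23.8 pos [ 0.3625 -0.3452  0.0483] jawdir deg -6.88 zdown [ 0.001 -0.001 -1.   ] F [ 0.6  0.7 -0.2] w 0.555 q [ 0.3   0.53  0.42  2.14 -0.41  0.55  0.9 ]
[-1.76899272  1.71644984  1.27570503]
```

View pics/g3.png

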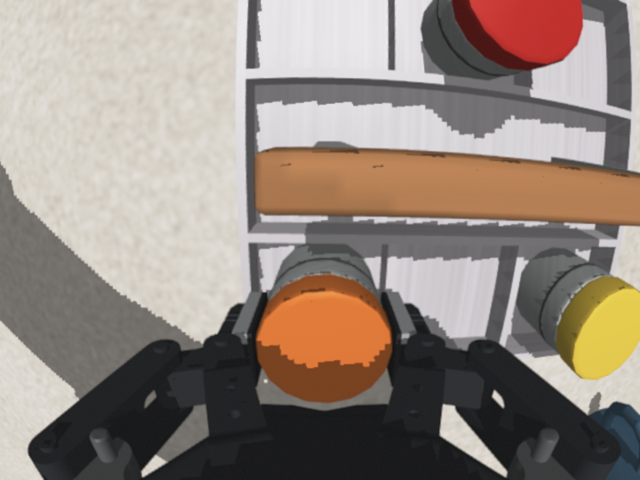

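>>> arm_command(
  series=[
    [58,[0,0,0],0],
    [58,[0,0,0],0],
    [58,[0,0,0],0],
    [60,[0,0,-60],0],
    [60,[0,0,-120],0],
    [60,[0,0,-180],0],
    [70,[50,-50,-220],0],
    [80,[70,-70,-250],0],
  ],
)

```text
t: 24.85
eef_pos: [0.4405, -0.2826, 0.2989]
tool_rot: [-0.0, 0.998, -0.06, 0.0]
contact_force: [0.8, -0.2, -0.5]
gripper_width: 0.943
```

>>> arm_command(
  series=[
    [80,[0,0,0],0],
    [80,[0,0,0],0],
  ],
)

```text
t: 25.1
eef_pos: [0.4389, -0.2841, 0.297]
tool_rot: [-0.0, 0.998, -0.06, -0.0]
contact_force: [-0.5, -0.6, -0.5]
gripper_width: 0.935
```

```bash
python3 - <<'E'
from h import *
state(); m,im=snap('wrist','g4'); np.savez('pics/g4.npz',**m); snap('scene','g4s'); snap('side','g4d')
i=cv2.imread('pics/g4s.png'); cv2.imwrite('pics/g4sz.png',cv2.resize(i[100:290,180:430],(790,600),interpolation=cv2.INTER_CUBIC))
E
```

```text
t 25.1 pos [ 0.4389 -0.2841  0.297 ] jawdir deg -6.92 zdown [-0.001  0.    -1.   ] F [-0.5 -0.6 -0.5] w 0.935 q [-0.06  0.19  0.6   1.89 -0.12  1.1   0.46]
```

View pics/g4.png

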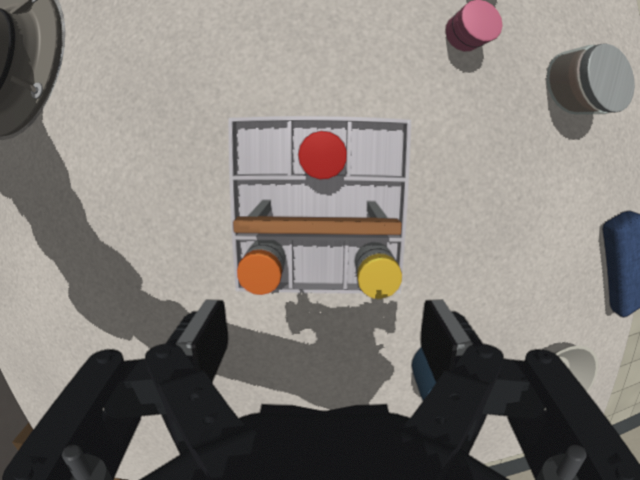

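View pics/g4sz.png

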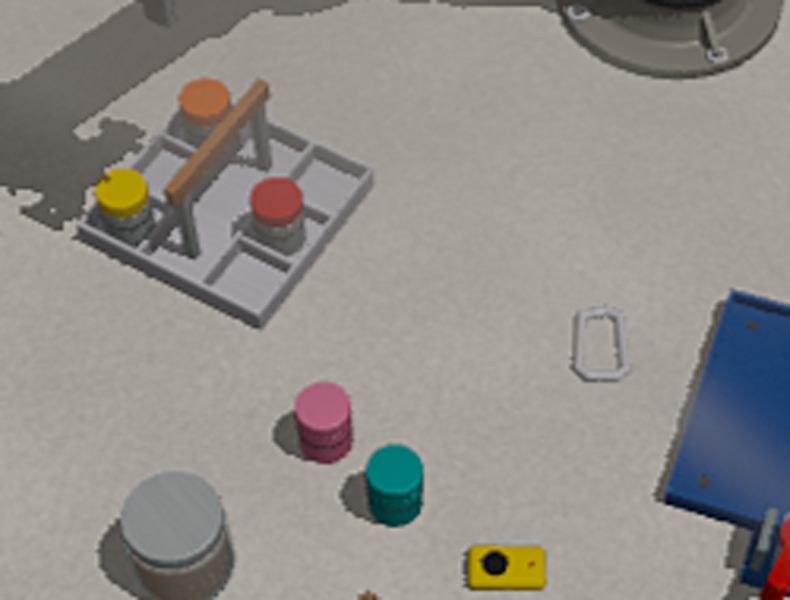

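All three pots stand in separate pockets: red middle +y, yellow and orange on the outer -y. Now I refine the handle.

```bash
python3 - <<'E'
import cv2
im=cv2.imread('pics/g4.png')[110:300,220:420]; cv2.imwrite('pics/g4z.png',cv2.resize(im,(600,570),interpolation=cv2.INTER_CUBIC))
E
```

```text
(no output)
```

View pics/g4z.png

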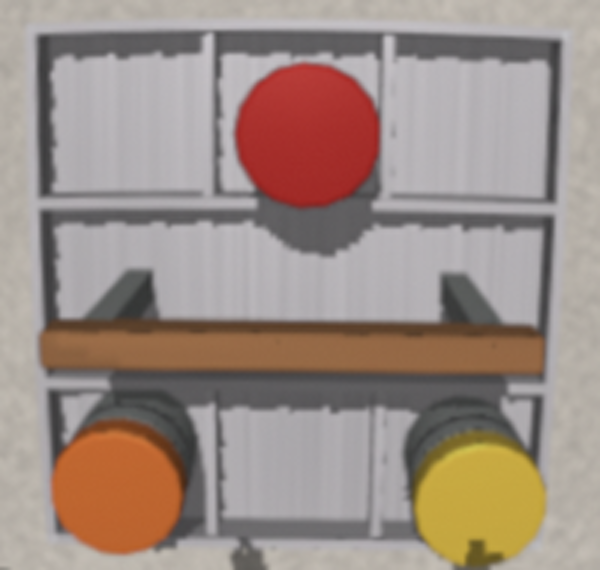

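```bash
python3 - <<'E'
from h import *
m=dict(np.load('pics/g4.npz'))
f=lambda *p:np.array(p)/3+[220,110]
H=onplane(m,'wrist',np.array([f(42,350),f(545,355)]),.11); print(H,H.mean(0),np.degrees(np.arctan2(*(H[1]-H[0])[[1,0]])),np.linalg.norm(H[1]-H[0]))
X=onplane(m,'wrist',np.array([f(28,29),f(570,37),f(549,546),f(45,540)]),.025); print(X,X.mean(0))
print('tri',[tri([(m,'wrist',f(*a)),(dict(np.load('pics/d2.npz')),'wrist',np.array(b)/3+[210,50])]) for a,b in(((42,350),(300,46)),((545,355),(268.5,493)))])
state(); print(toolshift([.4325,-.2888,.18]))
E
```

```text
[[ 0.35932418 -0.28021267  0.11      ]
 [ 0.50556396 -0.29952507  0.11      ]] [ 0.43244407 -0.28986887  0.11      ] -7.522937961589239 0.1475094597606898
[[ 0.34915791 -0.18087976  0.025     ]
 [ 0.54055791 -0.20748792  0.025     ]
 [ 0.51889814 -0.40132534  0.025     ]
 [ 0.32131873 -0.37501152  0.025     ]] [ 0.43248317 -0.29117613  0.025     ]
tri [(array([ 0.35886797, -0.27993884,  0.11025673]), [0.5637326292141197, 0.5637326292141548]), (array([ 0.50493158, -0.29873732,  0.11273148]), [0.12059541387698502, 0.12059541387698443])]
t 25.25 pos [ 0.4382 -0.2846  0.2965] jawdir deg -7.04 zdown [-0.002  0.001 -1.   ] F [-0.2 -0.5 -0.1] w 0.939 q [-0.06  0.19  0.6   1.89 -0.12  1.1   0.46]
[ -4.86651933   4.90075426 116.51829307]
```

>>> arm_command(
  series=[
    [60,[-5,5,20],-0.18],
    [60,[-5,5,40],-0.37],
    [60,[-5,5,60],-0.55],
    [50,[-5,5,80],-0.74],
    [50,[-5,5,100],-0.92],
    [50,[-5,5,116],-1.11],
    [50,[-5,5,116],-1.3],
    [50,[-5,5,116],-1.48],
  ],
)

```text
t: 26.25
eef_pos: [0.4327, -0.2889, 0.1805]
tool_rot: [-0.001, 0.776, 0.63, -0.001]
contact_force: [0.1, -0.6, -0.5]
gripper_width: 0.587
```

>>> arm_command(
  series=[
    [50,[0,0,0],-0.08],
    [50,[0,0,0],-0.08],
    [50,[0,0,0],-0.08],
    [50,[0,0,0],-0.08],
  ],
)

```text
t: 26.75
eef_pos: [0.434, -0.2884, 0.1814]
tool_rot: [-0.0, 0.752, 0.659, -0.0]
contact_force: [0.0, 0.9, -0.3]
gripper_width: 0.586
```

```bash
python3 - <<'E'
from h import *
state(); print(toolshift([.4323,-.2895,.098])); snap('wrist','h1')
E
```

```text
t 26.75 pos [ 0.434  -0.2884  0.1814] jawdir deg 82.41 zdown [-0.  0. -1.] F [ 0.   0.9 -0.3] w 0.586 q [ 0.23  0.31  0.28  2.   -0.11  0.84  2.02]
[-1.35793308 -1.48164397 83.36844137]
```

View pics/h1.png

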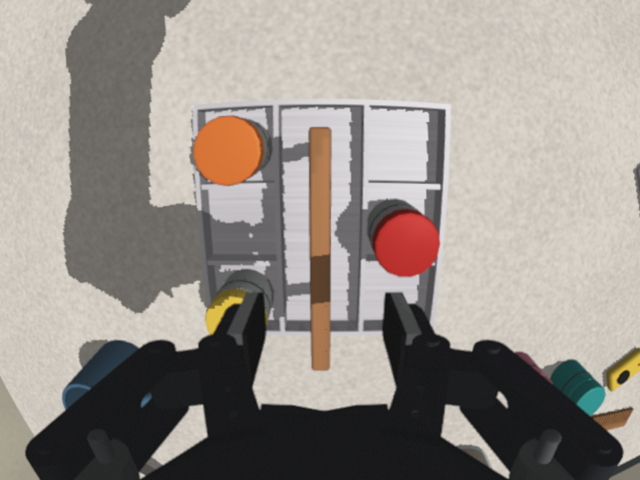

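The bar is centred between the jaws (column ~320) and parallel to them. Grip it.

>>> arm_command(
  series=[
    [50,[-1,-1,45],0],
    [50,[-1,-1,75],0],
    [50,[-1,-1,83],0],
    [50,[-1,-1,83],0],
    [50,[-1,-1,83],0],
    [25,[-1,-1,83],0],
    [5,[-1,-1,83],0],
    [5,[-1,-1,83],0],
  ],
  squeeze=110,
)

```text
t: 27.8
eef_pos: [0.4335, -0.2896, 0.0995]
tool_rot: [0.001, 0.752, 0.659, 0.0]
contact_force: [-1.5, 0.4, 6.3]
gripper_width: 0.12
```

>>> arm_command(
  series=[
    [5,[0,0,0],0],
    [5,[0,0,0],0],
    [5,[0,0,0],0],
    [5,[0,0,0],0],
  ],
)

```text
t: 28.3
eef_pos: [0.4335, -0.2896, 0.0995]
tool_rot: [0.001, 0.752, 0.659, 0.0]
contact_force: [-1.8, 0.2, 6.4]
gripper_width: 0.117
```

```bash
python3 - <<'E'
from h import *
state(); snap('wrist','h2')
E
```

```text
t 28.3 pos [ 0.4335 -0.2896  0.0995] jawdir deg 82.45 zdown [ 0.001 -0.001 -1.   ] F [-1.8  0.2  6.4] w 0.117 q [ 0.27  0.44  0.25  2.06 -0.17  0.66  2.07]
```

View pics/h2.png

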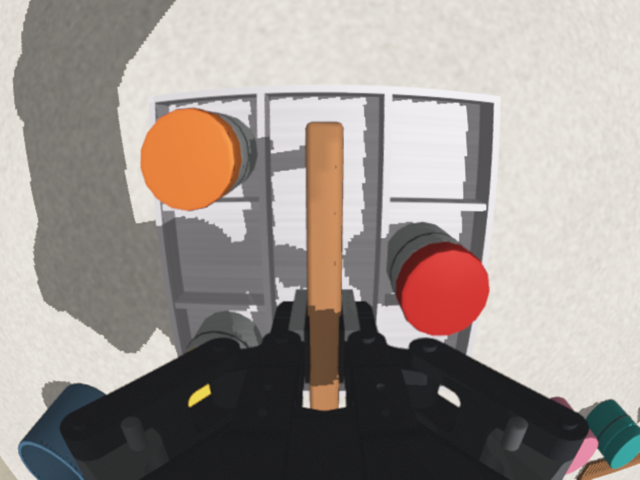

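>>> arm_command(
  series=[
    [5,[0,0,-5],0],
    [5,[0,0,-10],0],
    [5,[0,0,-15],0],
    [5,[0,0,-20],0],
    [5,[0,0,-20],0],
    [5,[0,0,-20],0],
  ],
)

```text
t: 29.1
eef_pos: [0.433, -0.289, 0.1185]
tool_rot: [-0.0, 0.752, 0.659, -0.0]
contact_force: [-0.3, -0.6, -6.7]
gripper_width: 0.116
```

```bash
python3 - <<'E'
from h import *
state(); snap('wrist','h3'); m,i=snap('scene','h3s'); cv2.imwrite('pics/h3sz.png',cv2.resize(i[100:220,190:320],(650,600),interpolation=cv2.INTER_CUBIC))
E
```

```text
t 29.1 pos [ 0.433  -0.289   0.1185] jawdir deg 82.48 zdown [-0.  0. -1.] F [-0.3 -0.6 -6.7] w 0.116 q [ 0.26  0.4   0.26  2.05 -0.15  0.71  2.06]
```

View pics/h3sz.png

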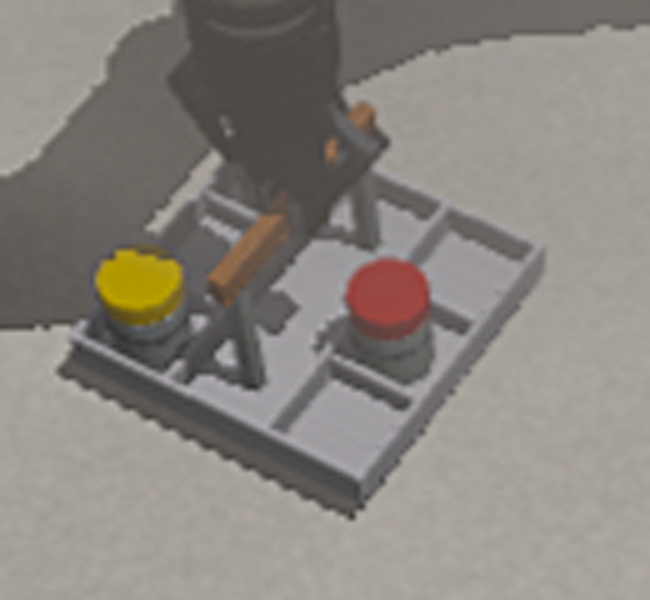

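View pics/h3.png

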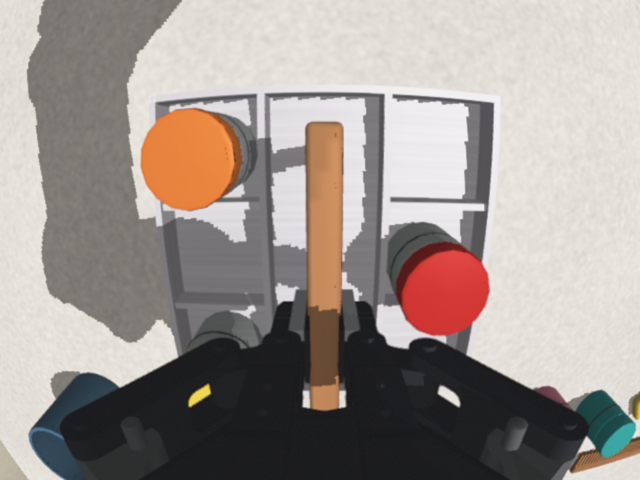

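Lifted level; the load is 6.7 N and all the pots are in place. I'll carry it low along an arc to the cradle.

```bash
cat > plan.py <<'E'
from h import *
import sys
# args: x y z yawdeg nrows
x,y,z,yw=map(float,sys.argv[1:5]); n=int(sys.argv[5])
o,R=state(); s=R.T@(np.array([x,y,z])-o['eef_pos'])*1000
j=np.degrees(np.arctan2(R[1,0],R[0,0])); r=-np.radians(yw-j)
for i in range(1,n+1): print([5,[int(v) for v in np.round(s*i/n)],round(r*i/n,3)])
E
python3 plan.py .448 -.145 .1325 85 8
```

```text
t 29.2 pos [ 0.4329 -0.289   0.1183] jawdir deg 82.48 zdown [-0.  0. -1.] F [-0.4 -0.6 -7.8] w 0.119 q [ 0.26  0.4   0.26  2.05 -0.15  0.71  2.06]
[5, [18, 0, -2], np.float64(-0.006)]
[5, [36, -1, -4], np.float64(-0.011)]
[5, [54, -1, -5], np.float64(-0.017)]
[5, [72, -2, -7], np.float64(-0.022)]
[5, [90, -2, -9], np.float64(-0.028)]
[5, [109, -3, -11], np.float64(-0.033)]
[5, [127, -3, -12], np.float64(-0.039)]
[5, [145, -4, -14], np.float64(-0.044)]
```

>>> arm_command(
  series=[
    [5,[8,0,-6],-0.006],
    [5,[22,-1,-12],-0.011],
    [5,[40,-1,-14],-0.017],
    [5,[60,-2,-14],-0.022],
    [5,[80,-2,-14],-0.028],
    [5,[100,-3,-14],-0.033],
    [5,[120,-3,-14],-0.039],
    [5,[140,-4,-14],-0.044],
  ],
)

```text
t: 30.2
eef_pos: [0.4476, -0.1477, 0.1327]
tool_rot: [-0.0, 0.737, 0.676, 0.0]
contact_force: [-0.2, 0.7, -7.4]
gripper_width: 0.115
```

```bash
python3 plan.py .455 0 .1325 88 8
```

```text
t 30.2 pos [ 0.4476 -0.1477  0.1327] jawdir deg 85.1 zdown [ 0.  0. -1.] F [-0.2  0.7 -7.4] w 0.115 q [ 0.    0.31  0.22  2.15 -0.1   0.7   1.77]
[5, [18, -1, 0], np.float64(-0.006)]
[5, [37, -1, 0], np.float64(-0.013)]
[5, [55, -2, 0], np.float64(-0.019)]
[5, [74, -3, 0], np.float64(-0.025)]
[5, [92, -3, 0], np.float64(-0.032)]
[5, [111, -4, 0], np.float64(-0.038)]
[5, [129, -5, 0], np.float64(-0.044)]
[5, [148, -5, 0], np.float64(-0.051)]
```

>>> arm_command(
  series=[
    [5,[20,-1,0],-0.006],
    [5,[40,-1,0],-0.013],
    [5,[60,-2,0],-0.019],
    [5,[80,-3,0],-0.025],
    [5,[100,-3,0],-0.032],
    [5,[120,-4,0],-0.038],
    [5,[140,-5,0],-0.044],
    [5,[148,-5,0],-0.051],
  ],
)

```text
t: 31.2
eef_pos: [0.4551, 0.0003, 0.1327]
tool_rot: [-0.0, 0.719, 0.695, 0.0]
contact_force: [0.7, -0.3, -6.5]
gripper_width: 0.121
```

```bash
python3 plan.py .4538 .15 .1325 91 8; python3 -c "
from h import *
snap('wrist','i1')"
```

```text
t 31.2 pos [4.551e-01 3.000e-04 1.327e-01] jawdir deg 88.12 zdown [ 0.     0.001 -1.   ] F [ 0.7 -0.3 -6.5] w 0.121 q [-0.27  0.28  0.15  2.18 -0.07  0.68  1.47]
[5, [19, -1, 0], np.float64(-0.006)]
[5, [37, -2, 0], np.float64(-0.013)]
[5, [56, -2, 0], np.float64(-0.019)]
[5, [75, -3, 0], np.float64(-0.025)]
[5, [93, -4, 0], np.float64(-0.031)]
[5, [112, -5, 0], np.float64(-0.038)]
[5, [131, -5, 0], np.float64(-0.044)]
[5, [150, -6, 0], np.float64(-0.05)]
```

View pics/i1.png

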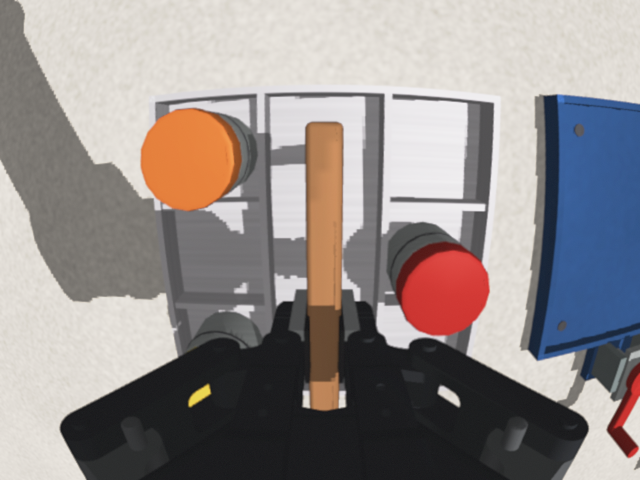

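>>> arm_command(
  series=[
    [5,[20,-1,-2],-0.006],
    [5,[40,-2,-4],-0.013],
    [5,[60,-2,-6],-0.019],
    [5,[80,-3,-6],-0.025],
    [5,[100,-4,-6],-0.031],
    [5,[120,-5,-6],-0.038],
    [5,[140,-5,-6],-0.044],
    [5,[150,-6,-6],-0.05],
  ],
)

```text
t: 32.25
eef_pos: [0.455, 0.1497, 0.1386]
tool_rot: [-0.0, 0.702, 0.713, 0.0]
contact_force: [-0.6, 0.1, -7.5]
gripper_width: 0.118
```

```bash
python3 plan.py .4538 .2914 .1385 93.2 8
```

```text
t 32.25 pos [0.455  0.1497 0.1386] jawdir deg 90.89 zdown [ 0.  0. -1.] F [-0.6  0.1 -7.5] w 0.118 q [-0.52  0.31  0.08  2.12 -0.04  0.72  1.17]
[5, [18, 0, 0], np.float64(-0.005)]
[5, [35, 0, 0], np.float64(-0.01)]
[5, [53, 0, 0], np.float64(-0.015)]
[5, [71, 1, 0], np.float64(-0.02)]
[5, [89, 1, 0], np.float64(-0.025)]
[5, [106, 1, 0], np.float64(-0.03)]
[5, [124, 1, 0], np.float64(-0.035)]
[5, [142, 1, 0], np.float64(-0.04)]
```

>>> arm_command(
  series=[
    [5,[18,0,0],-0.005],
    [5,[35,0,0],-0.01],
    [5,[53,0,0],-0.015],
    [5,[71,1,0],-0.02],
    [5,[89,1,0],-0.025],
    [5,[106,1,0],-0.03],
    [5,[124,1,0],-0.035],
    [5,[142,1,0],-0.04],
  ],
)

```text
t: 33.25
eef_pos: [0.4539, 0.2913, 0.1385]
tool_rot: [-0.0, 0.688, 0.726, -0.0]
contact_force: [0.4, -0.2, -6.7]
gripper_width: 0.116
```

>>> arm_command(
  series=[
    [5,[0,0,0],0],
    [5,[0,0,0],0],
  ],
)

```text
t: 33.5
eef_pos: [0.4538, 0.2896, 0.1383]
tool_rot: [0.0, 0.688, 0.726, -0.0]
contact_force: [-0.1, -1.0, -6.2]
gripper_width: 0.12
```

```bash
python3 plan.py .4538 .2914 .1385 93.2 1; python3 -c "
from h import *
m,im=snap('wrist','i2'); np.savez('pics/i2.npz',**m)
m,i=snap('scene','i2s'); cv2.imwrite('pics/i2sz.png',cv2.resize(i[170:300,370:520],(690,600),interpolation=cv2.INTER_CUBIC))"
```

```text
t 33.5 pos [0.4538 0.2896 0.1383] jawdir deg 93.06 zdown [-0.    -0.001 -1.   ] F [-0.1 -1.  -6.2] w 0.12 q [-0.71  0.39  0.04  1.98 -0.02  0.77  0.96]
[5, [2, 0, 0], np.float64(-0.003)]
```

View pics/i2.png

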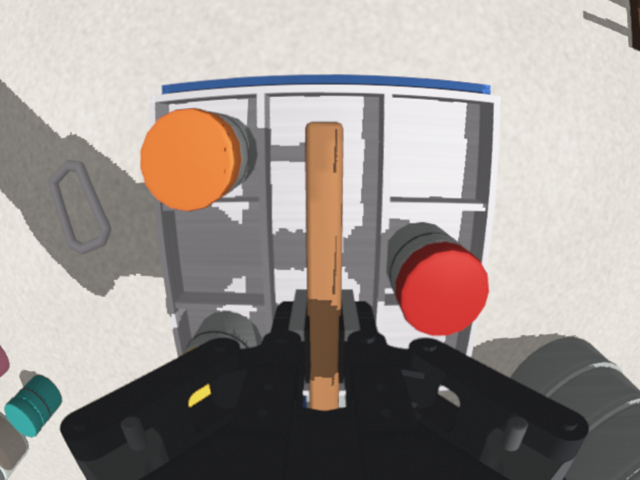

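View pics/i2sz.png

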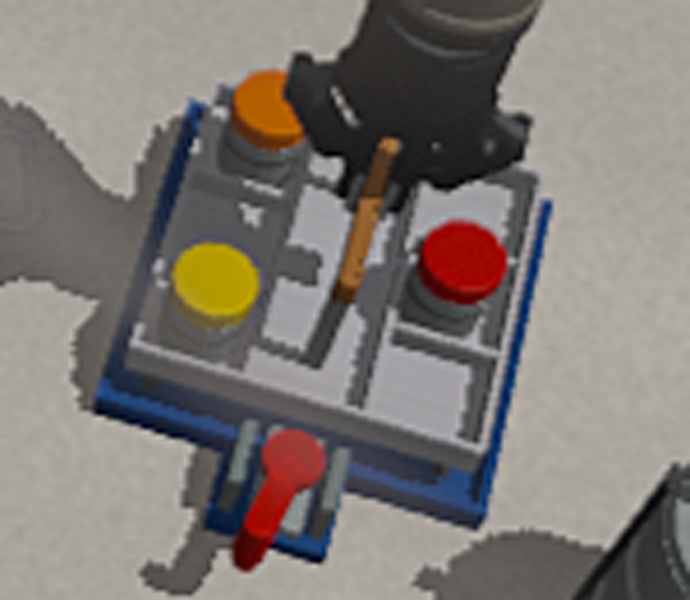

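```bash
python3 - <<'E'
from h import *
m=dict(np.load('pics/i2.npz'))
L=onplane(m,'wrist',[(163,87),(490,87)],.02); T=onplane(m,'wrist',[(155,98),(498,98)],.0635)
u=np.array([-np.sin(np.radians(3.2)),np.cos(np.radians(3.2))]); e=np.array([u[1],-u[0]])
for n,X in(('lip',L),('tray',T)): print(n,X.round(4),'len',np.linalg.norm(X[0]-X[1]),'mid along y',X[:,:2].mean(0)@u,'along x',X[:,:2].mean(0)@e,'yaw',np.degrees(np.arctan2(*(X[1]-X[0])[[1,0]]))-90)
c=np.array([.4528,.2914]);print('dock c along y',c@u,'edge x',c@e)
cv2.imwrite('pics/i2z.png',cv2.resize(cv2.imread('pics/i2.png')[70:110,140:510],(740,80),interpolation=cv2.INTER_CUBIC))
E
```

```text
lip [[0.3492 0.1743 0.02  ]
 [0.3368 0.3974 0.02  ]] len 0.2233940850375338 mid along y 0.26626748420662216 along x 0.3584086711477447 yaw 3.1750546089507594
tray [[0.3611 0.1895 0.0635]
 [0.3503 0.383  0.0635]] len 0.19376148610817834 mid along y 0.2659680594092235 along x 0.37113023467105916 yaw 3.169298826689314
dock c along y 0.2656696612217247 edge x 0.46836036457660896
```

View pics/i2z.png

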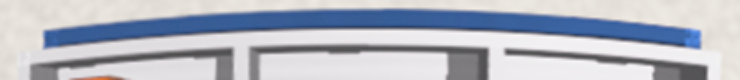

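Tray and cradle are aligned: within 0.5 mm across, the same yaw (3.17°), and within 2 mm along. Lowering.

>>> arm_command(
  series=[
    [5,[0,-1,8],0],
    [5,[0,-1,14],0],
    [5,[0,-1,19],0],
    [5,[0,-1,23],0],
    [5,[0,-1,26],0],
    [5,[0,-1,28],0],
    [5,[0,-1,29],0],
    [5,[0,-1,29],0],
  ],
)

```text
t: 34.6
eef_pos: [0.453, 0.2902, 0.1097]
tool_rot: [0.0, 0.688, 0.726, 0.0]
contact_force: [-0.6, -0.1, -5.9]
gripper_width: 0.117
```

```bash
python3 - <<'E'
from h import *
state(); snap('wrist','i3')
m,i=snap('scene','i3s'); cv2.imwrite('pics/i3sz.png',cv2.resize(i[170:300,370:520],(690,600),interpolation=cv2.INTER_CUBIC))
E
```

```text
t 34.6 pos [0.453  0.2902 0.1097] jawdir deg 93.08 zdown [ 0.  0. -1.] F [-0.6 -0.1 -5.9] w 0.117 q [-0.71  0.43  0.03  2.   -0.02  0.71  0.96]
```

View pics/i3sz.png

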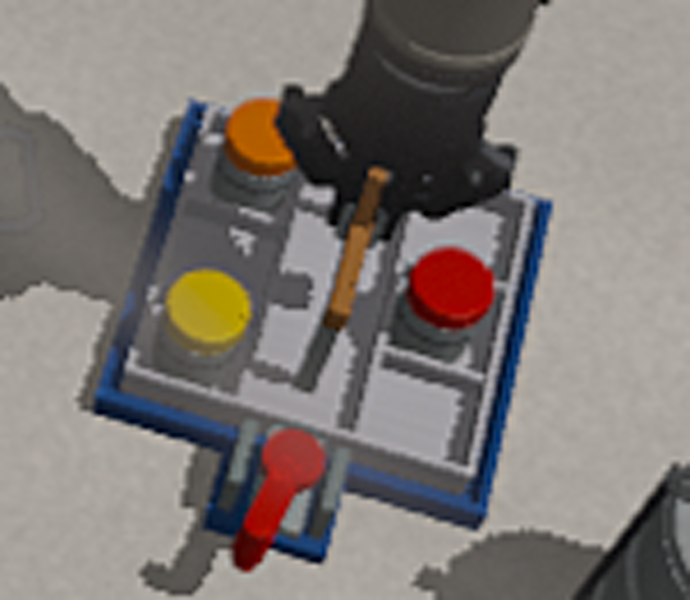

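>>> arm_command(
  series=[
    [5,[0,0,1],0],
    [5,[0,0,1],0],
    [5,[0,0,2],0],
    [5,[0,0,2],0],
  ],
)

```text
t: 35.2
eef_pos: [0.453, 0.2903, 0.1095]
tool_rot: [-0.0, 0.688, 0.726, 0.0]
contact_force: [-6.5, -4.7, 15.7]
gripper_width: 0.118
```

It is seated: the force is 16 N upward and the TCP is at 0.1095 m, 10 mm above the grasp height on the ledge. Releasing.

>>> arm_command(
  series=[
    [5,[0,0,0.5],0],
    [30,[0,0,0.5],0],
    [45,[0,0,0],0],
    [45,[0,0,0],0],
    [50,[0,0,0],0],
    [50,[0,0,-40],0],
    [50,[0,0,-90],0],
    [50,[0,0,-140],0],
  ],
)

```text
t: 36.2
eef_pos: [0.4527, 0.29, 0.2488]
tool_rot: [-0.0, 0.688, 0.726, -0.0]
contact_force: [0.3, 0.7, -0.5]
gripper_width: 0.587
```

>>> arm_command(
  series=[
    [40,[0,0,-60],0],
    [30,[0,40,-60],0],
    [30,[0,80,-60],0],
    [30,[0,80,-60],0],
  ],
)

```text
t: 36.7
eef_pos: [0.535, 0.2935, 0.3069]
tool_rot: [0.001, 0.689, 0.725, -0.0]
contact_force: [0.6, -0.6, -0.2]
gripper_width: 0.355
```

```bash
python3 - <<'E'
from h import *
state(); m,im=snap('wrist','j1'); np.savez('pics/j1.npz',**m)
m,i=snap('scene','j1s'); cv2.imwrite('pics/j1sz.png',cv2.resize(i[170:300,370:520],(690,600),interpolation=cv2.INTER_CUBIC))
E
```

```text
t 36.7 pos [0.535  0.2935 0.3069] jawdir deg 92.91 zdown [ 0.001 -0.001 -1.   ] F [ 0.6 -0.6 -0.2] w 0.355 q [-0.67  0.32  0.09  1.65 -0.03  1.17  1.04]
```

View pics/j1.png

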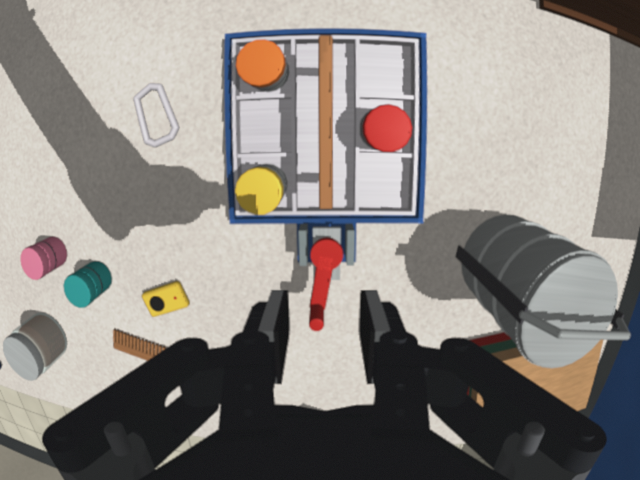

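View pics/j1sz.png

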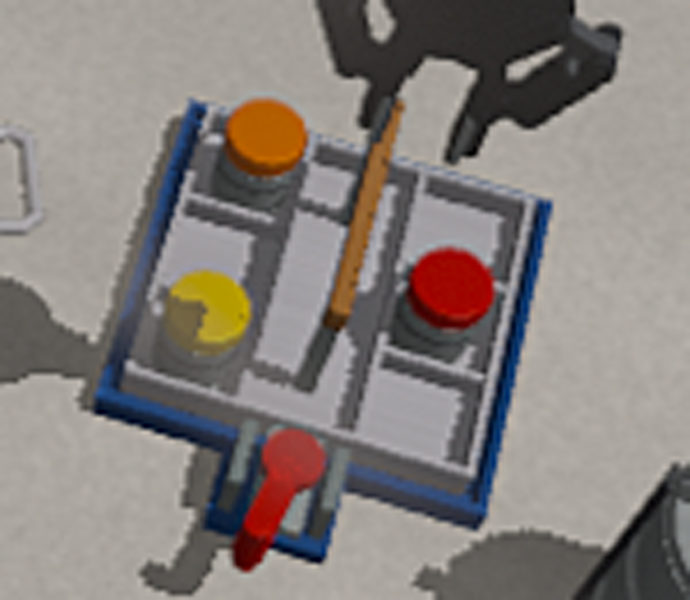

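The tray sits within the lip on all sides. Next I close the lever; its grip post top is at (316,323).

```bash
python3 - <<'E'
from h import *
m=dict(np.load('pics/j1.npz')); g=onplane(m,'wrist',[(316.5,323)],.098)[0]; p=onplane(m,'wrist',[(327,254)],.061)[0]; print(g,p,np.degrees(np.arctan2(*(g-p)[[1,0]])))
P=np.array([.5875,.2990]); a=np.radians(-6.8); X=P+.065*np.array([np.cos(a),np.sin(a)]); print('expected',X)
o,R=state()
print(toolshift([*X,.15]))
E
```

```text
[0.64784791 0.29184474 0.098     ] [0.58548577 0.29941919 0.061     ] -6.925171045435138
expected [0.65204276 0.29130374]
t 36.8 pos [0.5323 0.2943 0.3069] jawdir deg 93.06 zdown [-0.001 -0.001 -1.   ] F [ 0.1  0.8 -0.7] w 0.35 q [-0.67  0.32  0.08  1.66 -0.03  1.17  1.04]
[ -9.33155063 119.60198994 156.70678013]
```

>>> arm_command(
  series=[
    [30,[-9,58,0],0.09],
    [30,[-9,118,50],0.175],
    [30,[-9,118,100],0.175],
    [30,[-9,118,156],0.175],
    [30,[-9,118,156],0.175],
    [30,[-9,118,156],0.175],
  ],
)

```text
t: 37.55
eef_pos: [0.6516, 0.2928, 0.1541]
tool_rot: [0.0, 0.748, 0.663, 0.001]
contact_force: [0.4, 0.6, 0.5]
gripper_width: 0.351
```

```bash
python3 - <<'E'
from h import *
state(); m,im=snap('wrist','j2'); print(toolshift([.6505,.2915,.084]))
b=blobs(im,'red',300); print([(x[0],x[1],x[2]) for x in b])
E
```

```text
t 37.55 pos [0.6516 0.2928 0.1541] jawdir deg 83.08 zdown [ 0.002  0.002 -1.   ] F [0.4 0.6 0.5] w 0.351 q [-0.59  0.63  0.13  1.54 -0.09  0.98  1.01]
[-1.87608035 -1.95132662 71.14906995]
[((np.float64(320.3), np.float64(189.8)), 5589, (np.int32(291), np.int32(119), np.int32(59), np.int32(168))), ((np.float64(588.5), np.float64(294.0)), 1374, (np.int32(557), np.int32(245), np.int32(83), np.int32(158)))]
```

View pics/j2.png

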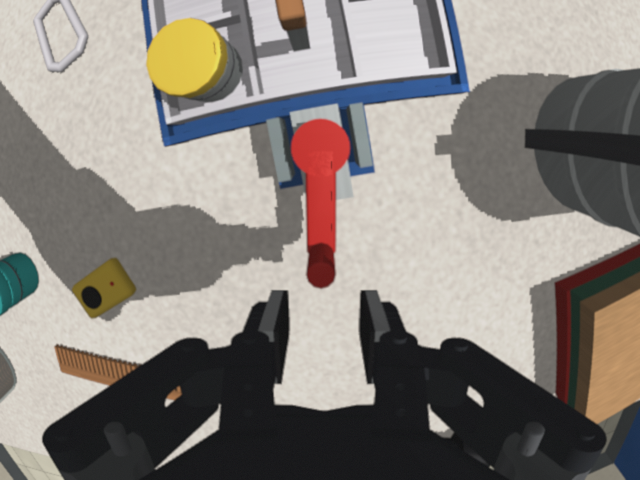

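>>> arm_command(
  series=[
    [30,[-1,-2,35],0],
    [30,[-1,-2,70],0],
    [30,[-1,-2,70],0],
    [24,[-1,-2,70],0],
    [24,[-1,-2,70],0],
  ],
)

```text
t: 38.22
eef_pos: [0.6505, 0.2917, 0.0844]
tool_rot: [0.0, 0.749, 0.663, 0.002]
contact_force: [-0.1, -0.9, 0.3]
gripper_width: 0.284
```

```bash
python3 - <<'E'
from h import *
o,R=state(); P=np.array([.5875,.2990]); a0=np.radians(-6.8)
for d in np.radians([-10,-20,-30,-40,-50,-60,-70,-76,-80,-84]):
    a=a0+d; X=np.r_[P+.065*np.array([np.cos(a),np.sin(a)]),.084]; X[:2]-=.004*np.array([-np.sin(a),np.cos(a)])
    print(round(np.degrees(d)),np.round(R.T@(X-o['eef_pos'])*1000),round(-d,2))
E
```

```text
t 38.23 pos [0.6505 0.2917 0.0844] jawdir deg 83.05 zdown [ 0.004  0.002 -1.   ] F [-0.1 -0.9  0.3] w 0.284 q [-0.58  0.7   0.11  1.58 -0.1   0.86  1.02]
-10 [-15.  -0.   0.] 0.17
-20 [-26.  -4.   0.] 0.35
-30 [-36.  -9.   0.] 0.52
-40 [-45. -16.   0.] 0.7
-50 [-53. -25.   0.] 0.87
-60 [-59. -34.   0.] 1.05
-70 [-63. -45.   0.] 1.22
-76 [-64. -51.   0.] 1.33
-80 [-65. -56.   0.] 1.4
-84 [-65. -60.  -0.] 1.47
```

>>> arm_command(
  series=[
    [24,[-8,0,0],0.09],
    [24,[-15,0,0],0.17],
    [24,[-21,-2,0],0.26],
    [24,[-26,-4,0],0.35],
    [24,[-36,-9,0],0.52],
    [24,[-45,-16,0],0.7],
    [24,[-53,-25,0],0.87],
    [24,[-53,-25,0],0.87],
  ],
)

```text
t: 39.22
eef_pos: [0.6181, 0.2416, 0.083]
tool_rot: [-0.0, 0.958, 0.286, 0.001]
contact_force: [0.4, -0.4, 0.2]
gripper_width: 0.287
```

```bash
python3 - <<'E'
from h import *
o,R=state(); P=np.array([.5875,.2990]); a0=np.radians(-6.8)
for d in np.radians([-60,-70,-76,-80,-83,-86]):
    a=a0+d; X=np.r_[P+.065*np.array([np.cos(a),np.sin(a)]),.084]; X[:2]-=.004*np.array([-np.sin(a),np.cos(a)])
    print(round(np.degrees(d)),np.round(R.T@(X-o['eef_pos'])*1000),round(-d-.87,2))
E
```

```text
t 39.23 pos [0.6181 0.2416 0.083 ] jawdir deg 33.29 zdown [ 0.002  0.001 -1.   ] F [ 0.4 -0.4  0.2] w 0.287 q [-0.7   0.66  0.33  1.73 -0.28  0.8   0.35]
-60 [-9. -1. -1.] 0.18
-70 [-20.  -5.  -1.] 0.35
-76 [-26.  -8.  -1.] 0.46
-80 [-30. -11.  -1.] 0.53
-83 [-33. -12.  -1.] 0.58
-86 [-36. -15.  -1.] 0.63
```

>>> arm_command(
  series=[
    [24,[-5,0,0],0.09],
    [24,[-10,-1,0],0.18],
    [24,[-15,-3,0],0.27],
    [24,[-20,-5,0],0.35],
    [24,[-26,-8,0],0.46],
    [24,[-30,-11,0],0.53],
    [24,[-30,-11,0],0.53],
    [24,[-30,-11,0],0.53],
  ],
)

```text
t: 40.22
eef_pos: [0.5872, 0.2347, 0.082]
tool_rot: [-0.0, 1.0, 0.026, 0.0]
contact_force: [1.8, 0.4, 0.7]
gripper_width: 0.282
```

```bash
python3 - <<'E'
from h import *
state(); m,im=snap('wrist','k1')
E
```

```text
t 40.23 pos [0.5872 0.2347 0.082 ] jawdir deg 3.02 zdown [ 0.001  0.001 -1.   ] F [1.8 0.4 0.7] w 0.282 q [-0.82  0.65  0.47  1.81 -0.4   0.78 -0.08]
```

View pics/k1.png

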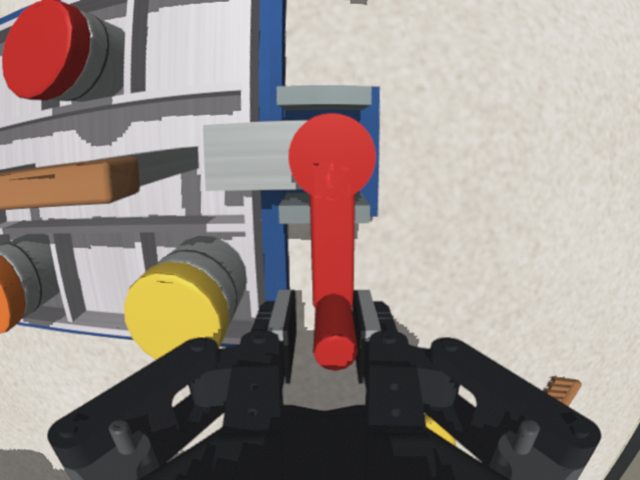

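>>> arm_command(
  series=[
    [24,[-2,0,0],0.03],
    [24,[-3,0,0],0.05],
    [24,[-4,0,0],0.06],
    [24,[-4,0,0],0.06],
  ],
)

```text
t: 40.78
eef_pos: [0.586, 0.2351, 0.0821]
tool_rot: [-0.001, 1.0, -0.005, 0.004]
contact_force: [12.6, 2.8, -9.0]
gripper_width: 0.282
```

```bash
python3 - <<'E'
from h import *
state(); m,im=snap('wrist','k2')
m,i=snap('scene','k2s'); cv2.imwrite('pics/k2sz.png',cv2.resize(i[170:300,370:520],(690,600),interpolation=cv2.INTER_CUBIC))
E
```

```text
t 40.77 pos [0.586  0.2351 0.0821] jawdir deg -0.61 zdown [ 0.007  0.002 -1.   ] F [12.6  2.8 -9. ] w 0.282 q [-0.83  0.65  0.49  1.82 -0.41  0.77 -0.14]
```

View pics/k2.png

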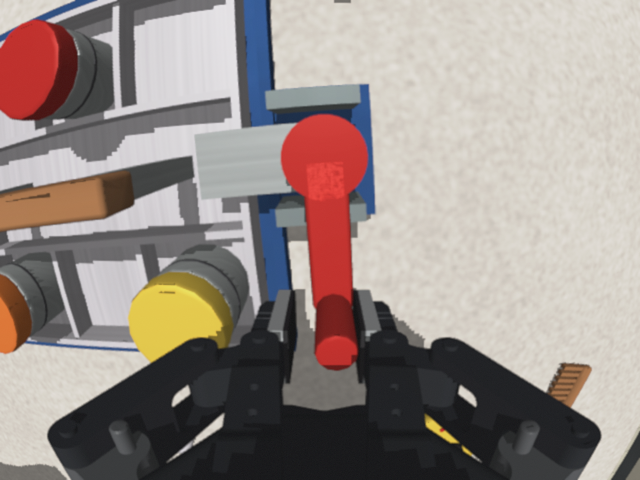

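View pics/k2sz.png

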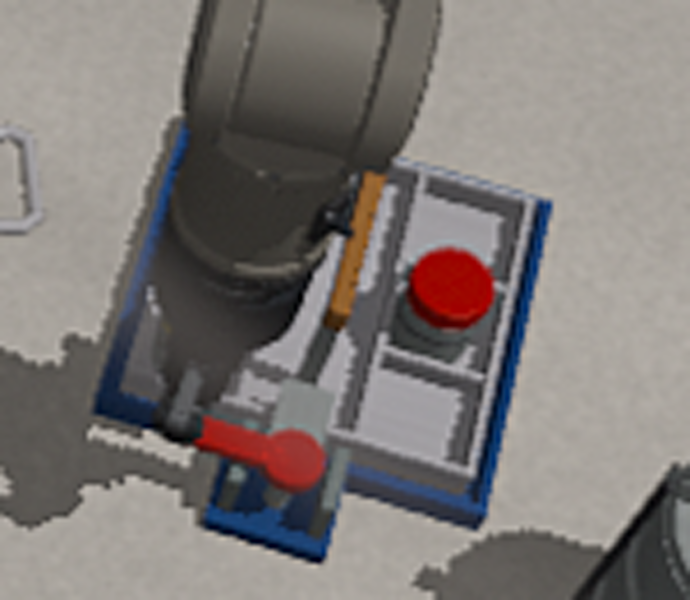

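The force rose to 13 N at the stop, the post bears on the pad, and the tongue lies over the rim. Back off and rise for a check.

>>> arm_command(
  series=[
    [24,[3,0,0],0],
    [28,[6,0,0],0],
    [28,[6,0,0],0],
    [28,[6,0,-50],0],
    [28,[6,0,-100],0],
    [28,[6,0,-160],0],
    [40,[6,-20,-220],0],
    [40,[6,-20,-240],0],
  ],
)

```text
t: 41.88
eef_pos: [0.5896, 0.2559, 0.3256]
tool_rot: [-0.002, 1.0, -0.004, 0.002]
contact_force: [-0.1, 0.1, -0.8]
gripper_width: 0.466
```

>>> arm_command(
  series=[
    [40,[0,0,0],0],
    [40,[0,0,0],0],
  ],
)

```text
t: 42.12
eef_pos: [0.5879, 0.2534, 0.3199]
tool_rot: [0.001, 1.0, -0.005, -0.001]
contact_force: [-0.4, 0.5, -0.4]
gripper_width: 0.471
```

```bash
python3 - <<'E'
from h import *
state(); m,im=snap('wrist','l1'); np.savez('pics/l1.npz',**m)
m,i=snap('scene','l1s'); m,i=snap('side','l1d')
E
```

```text
t 42.12 pos [0.5879 0.2534 0.3199] jawdir deg -0.63 zdown [-0.002 -0.001 -1.   ] F [-0.4  0.5 -0.4] w 0.471 q [-0.95  0.41  0.62  1.59 -0.25  1.23 -0.29]
```

View pics/l1.png

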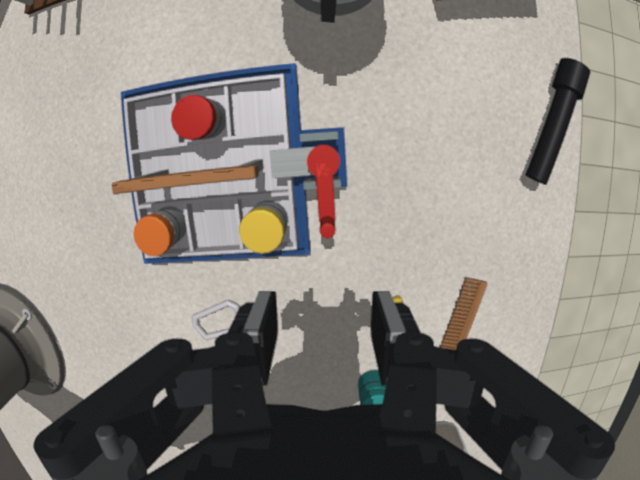

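View pics/l1s.png

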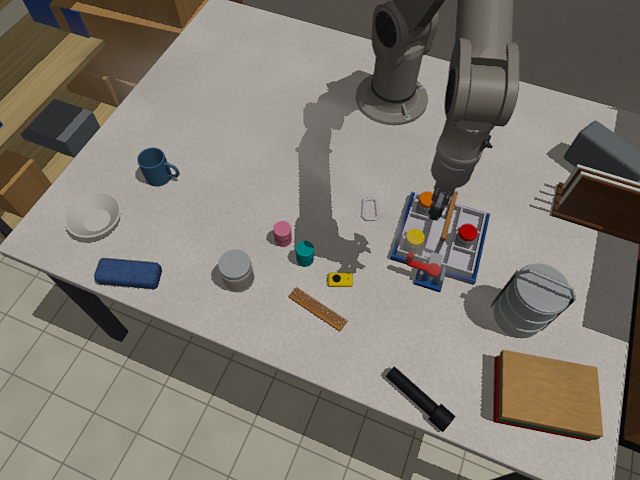

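```bash
python3 - <<'E'
from h import *
m=dict(np.load('pics/l1.npz')); im=cv2.imread('pics/l1.png')
cv2.imwrite('pics/l1z.png',cv2.resize(im[110:270,110:360],(800,512),interpolation=cv2.INTER_CUBIC))
g=onplane(m,'wrist',[(327.5,230)],.098)[0];p=onplane(m,'wrist',[(323,160.5)],.061)[0];t=onplane(m,'wrist',[(271.5,163)],.046)[0]
e=np.array([np.cos(np.radians(3.2)),np.sin(np.radians(3.2))]);c=np.array([.4528,.2914])
print(g,p,np.degrees(np.arctan2(*(g-p)[[1,0]])),'lever angle',np.degrees(np.arctan2(*(g-p)[[1,0]]))+86.8,'tongue x',(t[:2]-c)@e)
m0=dict(np.load('pics/c1.npz')); print('start: tongue',(onplane(m0,'wrist',[(316,184.5)],.046)[0][:2]-c)@e)
E
```

```text
[0.59060144 0.23500163 0.098     ] [0.5868532  0.29918352 0.061     ] -86.65770751985106 lever angle 0.1422924801489387 tongue x 0.07882393151889938
start: tongue 0.08001316651245428
```

View pics/l1z.png

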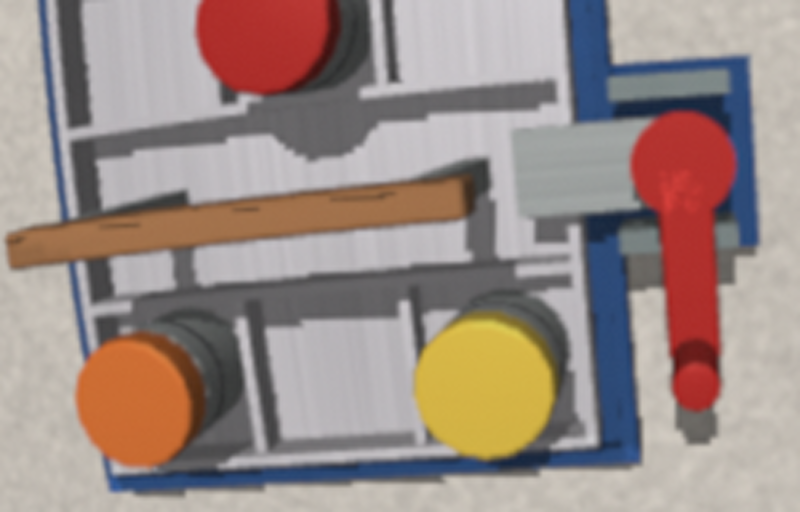

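The lever reads 0.1°, the tongue tip is 78.8 mm out over the rim, and every pot is upright. Bystanders are at their starting pixels. Handing in.

```bash
python3 -c "
from h import *
a=cv2.imread('pics/a_scene.png');b=cv2.imread('pics/l1s.png')
for c in ['yellow','orange','blue']:
    print(c,[tuple(map(float,x[0])) for x in blobs(a,c,100)],[tuple(map(float,x[0])) for x in blobs(b,c,100)])
print(bot.hand_in())"
```

```text
yellow [(340.5, 279.7), (346.4, 188.4)] [(340.5, 279.7), (415.2, 236.3)]
orange [(317.5, 308.9), (569.3, 209.8), (327.1, 225.5)] [(317.5, 309.0), (568.9, 209.6), (448.9, 215.5), (425.2, 200.4)]
blue [(449.1, 231.5), (126.6, 271.2), (160.8, 168.6), (401.5, 254.0), (428.4, 284.1)] [(127.3, 271.3), (158.8, 167.6), (479.2, 252.5), (428.4, 284.2)]
the job is handed in; nothing more can be done
None
```

I handed the job in at about 42 s of the 210 s allowed, and my last checks found nothing wrong. Only three of the listed pots were there: orange, red and yellow. I saw no green or blue one in any view.

- **What I did:** I swung the lever open to its stop and stood each pot upright in its own pocket while the tray was still in place. I then carried the tray level by its handle into the cradle and swung the lever back until it met its stop at about 13 N.
- **Pots and tray:** The final pictures show all three pots upright in separate pockets and the tray inside the lip on every side. It touched down at 0.1095 m TCP height, 10 mm above the grasp height on the ledge, which matches the cradle floor.
- **Lock:** The lever measured 0.1° from locked, and the tongue tip was 79 mm out over the rim (78 mm expected).
- **Left alone:** The remote and comb were unmoved by blob position, and the tiffin carrier, jar, carabiner and both look-alike pots looked unmoved in the pictures. The mug's blob shifted about 2 px; I never went near it and took that for a change in shadow, but did not check further.
- **Disagreements:** Pot and handle positions from different views differed by up to about 3 mm, and measured tray lengths came out 1–3% short. Both were within the play.

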